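# Find the stepped plug under the tub lids and send it down the tipping chute

### The arm

A 7-joint arm with a two-finger parallel gripper is mounted at the origin on the work surface. World frame = base frame: x ahead of the robot, y to its left, z up, the work surface at z = 0. Lengths are in m, angles in rad, forces in N, time in s.
With the tool pointing down it reaches from about 0.4 to 0.875 m from the base axis. Payload 4.4 kg.
Tool frame: the origin (TCP) lies at the very end of the fingers, on their centre line; the grasp point (between the pads) lies 19 mm behind it; y points along the fingers, z is the direction in which the jaws open and shut, and the axes are right-handed (so a half turn about y gives the same grasp; the last joint's range is limited). The gripper opens to 85 mm and grips with 20 to 120 N. Pads are 22 mm wide; open, the fingers measure 114 mm over their backs; the gripper's body (76 mm by 85 mm) begins 54 mm behind the grasp point. The pads swing forward as they close: fully open they stand 13 mm farther back than shut.
Start: joints at [1.215, 0.628, 0.038, 1.517, -0.027, 0.996, -0.02], TCP at [0.186, -0.623, 0.231] pointing down, gripper open.
Joint ranges: [-3.06, 3.06], [-0.37, 2.12], [-1.25, 1.32], [0.18, 2.47], [-1.1, 4.24], [0.23, 1.98], [-2.94, 2.94]. Speed limits (rad/s): [2.57, 2.57, 3.14, 3.14, 3.14, 3.14, 3.14].

### API

Orientations are given as a unit quaternion [x, y, z, w].
In Python, from station import bot, cams gives the robot as it stands.
- The arm moves only by the tool carry_out, never from a script. Its argument "targets" is a list of rows, each a list of 7 numbers: the shift along the tool's x, y, z in mm, then the turn, a rotation vector about the tool's x, y, z in rad, then the finger opening in mm, from 0 to 85.4. In form: [[x, y, z, ax, ay, az, hand], ...]. A call has 1 to 5 rows; each row is the pose to reach, as a shift and turn from the pose commanded when the call began, along the tool's axes at that moment; what a row does not reach only later rows make up. A row lasts 1/8 s, in which the tool goes at most 62.5 mm and 10.7 degrees, less where a joint would pass 70% of its speed; a pose out of reach is approached as far as the arm can. A call with a gripper value outside its range is refused whole. The fingers move at their own pace and stop on an object; "squeeze" is the grip in N (left out, the last holds). Time passes only in rows, so rows that repeat a pose let the fingers close. It gives the time, the measured TCP pose, the force and the opening at its end, in the units of the state.
- bot.observe(): the state, without advancing time (a new reading comes with each control period).
- cams.capture(name): name is "scene" or "top" or "wrist"; returns a dict with "image" (400x640x3 uint8, red, green, blue), "fx", "fy", "cx", "cy" (pixels), "extrinsics" (4x4, takes a point from camera to world coordinates); the wrist camera has in their place "tool_from_camera" (4x4, takes a point from camera to tool coordinates, whose origin is the TCP and whose axes are the tool frame's). Camera axes: x right, y down, z forward; pixel columns grow to the right and rows downward; lengths in m; the calibration is good to about 2 mm. A picture is of the moment at which its call begins: read the wrist's pose just before it. There is no depth.
- bot.hand_in(): hands the job in, once; it reports no verdict.
The state is a dict: "time": time; "q": joint angles; "joint_vel": joint speeds; "joint_torque": joint torques, N m; "position": TCP position; "eef_rot": TCP orientation; "wrist_force": force on the tool from outside, world axes, zero at the start; "moment": the same for the moment, N m; "opening": finger opening in m.
Only numpy, scipy, OpenCV 4.12 (cv2) and the standard library are available. Lean on these libraries where they do the work, as an engineer would, in place of code of your own. Each camera call takes 0.05 s, during which the arm holds its last target.

### The job

One of the three identical lidded tubs under the bench light holds a stepped steel plug (a neck on a wider round foot): lift the lids one by one until you find it, laying each lid you take off flat on the bench, knob up. Take the plug out and set it on the far half of the tipping tray, so that its weight tips the tray and it slides down into the catch box. Leave the other parts in their tubs and do not disturb the hammer, the wooden former or the steel mandrel.

Things in the scene. Friction and masses are not known exactly. Their poses are not given: they have to be found in the camera images.
- rack: Fixed wooden board 150 x 470 x 10 mm (x, y, z) with the three tubs in a row along its y axis and a light bar above them. Origin: centre of the board's underside, on the bench; its x axis points away from the robot (turned up to 0.12 rad).
- light_bar (a point): Middle of the underside of the slim fixed metal light bar (30 mm deep, 25 mm high, on a post at each end of the rack) that runs along the rack's y over the far half of all tubs: from 7 to 37 mm beyond the row's centre line, underside 152 mm above the bench. It blocks a hand coming straight down; one leaning back towards the robot by about 35 degrees passes under it.
- plug: THE TARGET: stepped steel plug, standing upright in one of the tubs: round foot 46 mm diameter, 8 mm high, and on it a plain round neck 26 mm diameter, 40 mm high (48 mm overall), about 260 g. Origin: centre of the underside of the foot; z along the neck.
- square_block: Plain steel block 30 x 30 x 46 mm standing in another tub. Not wanted. Origin: centre of the underside.
- plain_pin: Plain round steel pin, 30 mm diameter, 46 mm high, no foot, standing in the remaining tub. Not wanted. Origin: centre of the underside.
- rocker (a joint): Tipping tray, slippery polished steel, 190 x 78 mm, 10 mm side walls, closed near end, open far end. Angle in rad: 0 level (rest, held by a counterweight), 0.6 far end down (stop). The floor reaches 80 mm to the near and 110 mm to the far side of its pivot. The plug tips it when set 40 mm or more beyond the pivot; nearer, it may stay level. Emptied, it swings back by itself.
- tray_load (a point): Point on the top of the tray's floor (131 mm above the bench when level), on its centre line, 60 mm to the far side of the pivot: the middle of the place to set the plug, foot down. Moves with the tray. x along the tray to its open far end, y across, z up from the floor. 70 mm free between the side walls.
- station: Fixed stand of the tipping tray with the catch box on its base. Origin: on the bench, straight under the tray's pivot; x points the way the tray tips (away from the robot, turned up to 0.2 rad).
- catch_in (a point): Centre of the inner floor of the black open catch box under the tray's far end; the box is 142 x 112 mm inside (x, y of the stand), its rim 48 mm above this floor.
- hammer: Bystander: hammer with wooden handle, 260 mm long, lying on the bench. Origin: middle of its length, on the bench.
- former: Bystander: turned wooden former, 72 mm diameter, 100 mm high. Origin: centre of its underside.
- stake: Bystander: steel mandrel on a four-footed base, about 215 mm long along its y, 95 mm high, 2.5 kg. Origin: centre of the base, on the bench.
- tub0: One of three identical round metal tubs, fixed on the rack board: 116 mm diameter, wall 4 mm (106 mm free inside), 58 mm high, inner floor 4 mm above its origin. Origin: centre of its underside, 10 mm above the bench. Number 0 from the robot's right. What is in it is not known until it is opened.
- lid0: Loose metal lid of tub0, 200 g: disc 120 mm diameter, 4 mm thick, on a 5 mm deep locating plug of 96 mm diameter that sits in the tub's mouth; upright round knob 20 mm diameter and 30 mm high in the middle. Origin: centre of the underside of the locating plug; the disc spans z = 5 to 9 mm, the knob z = 9 to 39 mm.
- tub1: One of three identical round metal tubs, fixed on the rack board: 116 mm diameter, wall 4 mm (106 mm free inside), 58 mm high, inner floor 4 mm above its origin. Origin: centre of its underside, 10 mm above the bench. Number 1 from the robot's right. What is in it is not known until it is opened.
- lid1: Loose metal lid of tub1, 200 g: disc 120 mm diameter, 4 mm thick, on a 5 mm deep locating plug of 96 mm diameter that sits in the tub's mouth; upright round knob 20 mm diameter and 30 mm high in the middle. Origin: centre of the underside of the locating plug; the disc spans z = 5 to 9 mm, the knob z = 9 to 39 mm.
- tub2: One of three identical round metal tubs, fixed on the rack board: 116 mm diameter, wall 4 mm (106 mm free inside), 58 mm high, inner floor 4 mm above its origin. Origin: centre of its underside, 10 mm above the bench. Number 2 from the robot's right. What is in it is not known until it is opened.
- lid2: Loose metal lid of tub2, 200 g: disc 120 mm diameter, 4 mm thick, on a 5 mm deep locating plug of 96 mm diameter that sits in the tub's mouth; upright round knob 20 mm diameter and 30 mm high in the middle. Origin: centre of the underside of the locating plug; the disc spans z = 5 to 9 mm, the knob z = 9 to 39 mm.
There are look-alikes about, which are no part of the job. What is shaped like the lid2 but pink or yellow is not meant. Leave any orange look-alike of the lid0 alone.

How it is judged:
On the way, in this order (a step that is already met when the one before it is completed fails the run):
1. the plug is lifted clear of its tub (height (world z) of plug above 0.085 m), for 0.1 s.
2. the plug, let go, tips the tray and rides on it (value of joint rocker above 0.25 rad and x of plug in the frame of tray_load between -0.05 and 0.08 m and y of plug in the frame of tray_load between -0.04 and 0.04 m and z of plug in the frame of tray_load between -0.02 and 0.04 m and contact force between the fingers and plug below 0.2 N), for 0.02 s.
At the end, for the whole second after the job is handed in: The plug lies at rest inside the catch box, the tray is back level (below 0.08 rad); each lid rests on its tub (within 15 mm of its start) or flat on the bench, knob up (within 0.25 rad, underside below 30 mm); the other two parts are within 60 mm of their start, the bystanders within 30 mm (x of plug in the frame of catch_in between -0.071 and 0.071 m and y of plug in the frame of catch_in between -0.056 and 0.056 m and z of plug in the frame of catch_in below 0.06 m and linear speed of each of plug, lid0, lid1, lid2 below 0.03 m/s and value of joint rocker below 0.08 rad and (distance of lid0 from where it was at the start of the episode below 0.015 m or (height (world z) of lid0 between -0.01 and 0.03 m and angle between lid0's own z axis and vertical below 0.25 rad)) and (distance of lid1 from where it was at the start of the episode below 0.015 m or (height (world z) of lid1 between -0.01 and 0.03 m and angle between lid1's own z axis and vertical below 0.25 rad)) and (distance of lid2 from where it was at the start of the episode below 0.015 m or (height (world z) of lid2 between -0.01 and 0.03 m and angle between lid2's own z axis and vertical below 0.25 rad))); the robot touches nothing.
It fails at once if one of the other two parts is taken from its tub (moved more than 60 mm) (distance of any of square_block, plain_pin from where it was at the start of the episode above 0.06 m).
It fails at once if the hammer, former or mandrel is moved more than 30 mm (distance of any of hammer, former, stake from where it was at the start of the episode above 0.03 m).
It fails at once if a lid or the plug falls off the bench (height (world z) of any of plug, lid0, lid1, lid2 below -0.03 m).
It also fails if it takes over 70 s, if anything falls off the work surface, if the arm or the gripper's body presses on something with over 40 N, if the wrist force passes 120 N, or if a joint passes its speed limit or range.

## Working session

There is one attempt and no reset: what is moved stays moved. The work goes in short steps, Python scripts to look and compute and a tool call to move; the robot and the scene stay as the last step left them, time stands still between calls to the robot, and variables do not carry over. Pictures are saved under pics/ and viewed, and the job is handed in when it is done.

Besides the shell and the picture viewer there is one more tool, called after ">>>" as name(argument=value, ...), one argument or row to a line, values as JSON. carry_out: Moves the arm, as the interface text tells. Its arguments: {"type":"object","properties":{"targets":{"type":"array"},"squeeze":{"type":"number"}},"required":["targets"]}

```bash
ls; mkdir -p pics; python3 - <<'E'
from station import bot,cams
import cv2
print(bot.observe())
for n in ["scene","top","wrist"]:
    c=cams.capture(n); cv2.imwrite(f"pics/{n}0.png",c["image"][:,:,::-1])
    print(n,{k:(v.tolist() if hasattr(v,'tolist') else v) for k,v in c.items() if k!="image"})
E
```

```text
pics
{'time': 0.0, 'q': array([ 1.21517389,  0.62936815,  0.03843274,  1.51833792, -0.02696064,
        0.99627962, -0.01999981]), 'joint_vel': array([ 1.42856681e-05,  2.38059041e-04,  7.56906228e-04, -1.37207507e-03,
        3.60452717e-04,  1.46837396e-03,  2.17574103e-04]), 'joint_torque': array([-9.27750516e-04, -5.63396502e+01,  1.22558154e+00, -1.93444562e+01,
        1.09357433e-02,  1.06863311e-02, -5.06183937e-06]), 'position': array([ 0.18560821, -0.62230572,  0.23038426]), 'eef_rot': array([-0.10223399,  0.70034669, -0.69904047,  0.10200564]), 'wrist_force': array([-0.36106065, -0.1784539 , -0.08316654]), 'moment': array([-0.011539  , -0.03914598,  0.02396787]), 'opening': 0.08521204388359264}
scene {'fx': 384.1410800713793, 'fy': 384.1410800713793, 'cx': 320.77505543162215, 'cy': 202.56340882775783, 'extrinsics': [[0.4353858074449002, 0.5202764312353255, -0.7346779115888719, 1.4968336575999144], [0.9000112905855792, -0.23300352115322567, 0.3683599271754168, -0.514059573858551], [0.020466448007224976, -0.8215970996974319, -0.5697010885321666, 0.8590778537577023], [0.0, 0.0, 0.0, 1.0]]}
top {'fx': 451.5456507684101, 'fy': 451.5456507684101, 'cx': 320.9314725672257, 'cy': 196.9266947523634, 'extrinsics': [[0.00915068646396851, -0.9972844918103878, 0.07307466956295203, 0.41500473293850615], [-0.9998539220678735, -0.010180266450664721, -0.01372941005595524, -0.02265925635403132], [0.014436047337454886, -0.07293836143957412, -0.997231966980492, 1.802596924018748], [0.0, 0.0, 0.0, 1.0]]}
wrist {'fx': 284.95878016050847, 'fy': 284.95878016050847, 'cx': 321.5066611082145, 'cy': 200.36122090794174, 'tool_from_camera': [[0.0015587785980959417, 0.9625727328470112, 0.27101901075149115, -0.06872339614957117], [8.881158965052265e-05, -0.2710194721995823, 0.9625738609588148, -0.14186538200925636], [0.9999987811601481, -0.0014763699043788918, -0.0005079469674903661, -2.703726767983028e-05], [0.0, 0.0, 0.0, 1.0]]}
```

View pics/scene0.png

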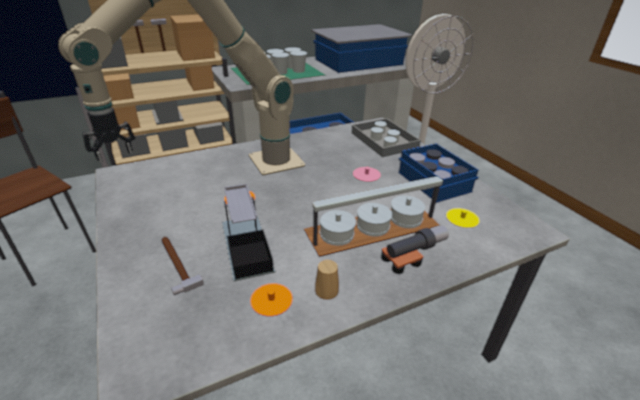

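View pics/top0.png

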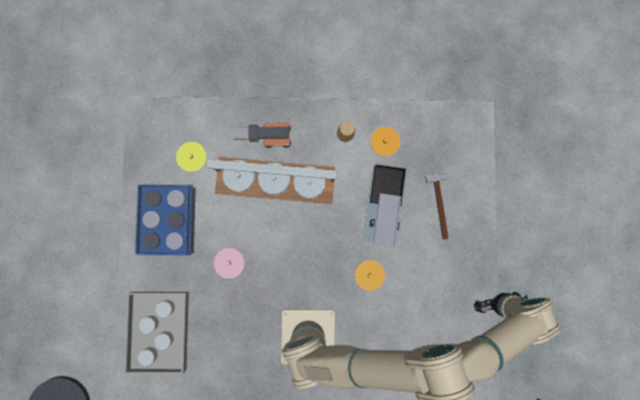

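View pics/wrist0.png

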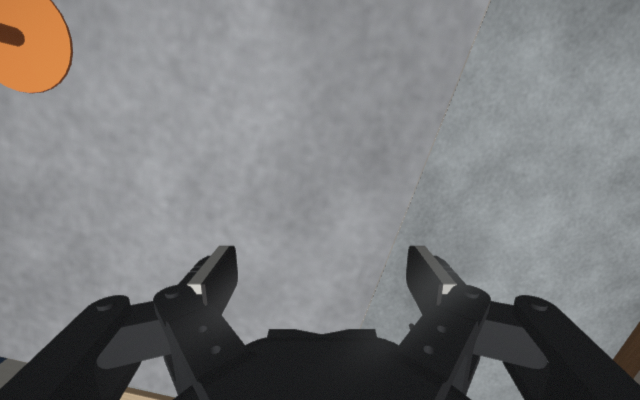

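```bash
cat > h.py <<'E'
import numpy as np, cv2
from station import bot,cams
from scipy.spatial.transform import Rotation as R
def save(c,name,crop=None,s=1):
    im=c["image"][:,:,::-1]
    if crop: x0,y0,x1,y1=crop; im=im[y0:y1,x0:x1]
    cv2.imwrite(f"pics/{name}.png",cv2.resize(im,None,fx=s,fy=s,interpolation=cv2.INTER_CUBIC))
def T_of(c,st):
    if "extrinsics" in c: return np.array(c["extrinsics"])
    T=np.eye(4);T[:3,:3]=R.from_quat(st["eef_rot"]).as_matrix();T[:3,3]=st["position"]
    return T@np.array(c["tool_from_camera"])
def ray(c,T,px,z):
    d=T[:3,:3]@np.array([(px[0]-c["cx"])/c["fx"],(px[1]-c["cy"])/c["fy"],1]); o=T[:3,3]
    return o+d*(z-o[2])/d[2]
def proj(c,T,p):
    q=np.linalg.inv(T)@np.r_[p,1]; return np.array([c["fx"]*q[0]/q[2]+c["cx"],c["fy"]*q[1]/q[2]+c["cy"]])
def delta(Rt,pt,st):
    "shift mm & rotvec in tool axes from current"
    R0=R.from_quat(st["eef_rot"]).as_matrix()
    return np.round(R0.T@(np.array(pt)-st["position"])*1e3,1), R.from_matrix(R0.T@Rt).as_rotvec().round(4)
E
python3 - <<'E'
from h import *
s=bot.observe(); print(R.from_quat(s["eef_rot"]).as_matrix().round(3))
c=cams.capture("top"); save(c,"top_rack",(190,110,350,230),5)
save(c,"top_tray",(340,120,470,290),4 if 0 else 3.5)
c=cams.capture("scene"); save(c,"scene_a",(210,160,460,320),3.2)
E
```

```text
[[-0.958 -0.     0.286]
 [-0.286  0.001 -0.958]
 [ 0.    -1.    -0.001]]
```

View pics/top_rack.png

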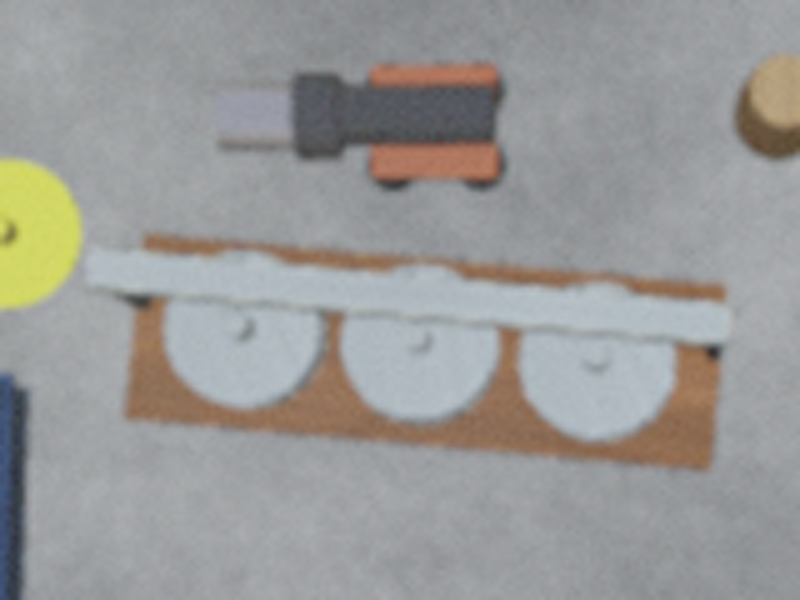

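View pics/top_tray.png

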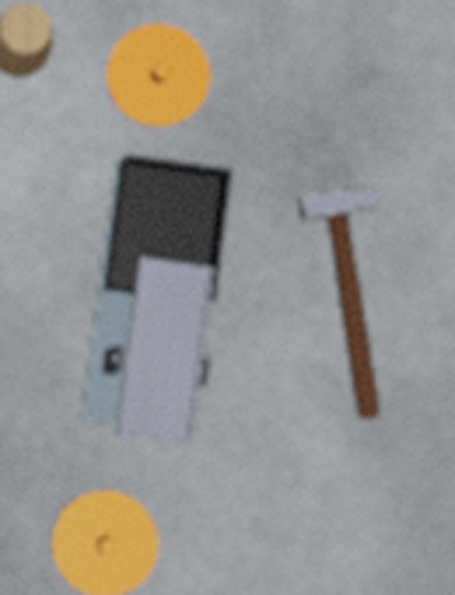

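View pics/scene_a.png

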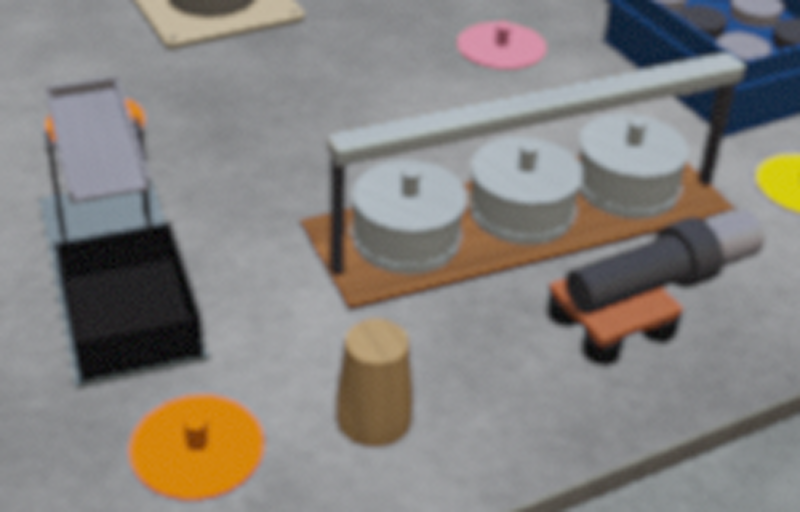

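```bash
python3 - <<'E'
from h import *
t=cams.capture("top"); s=cams.capture("scene"); Tt=T_of(t,None); Ts=T_of(s,None)
f=lambda x,y:(190+x/5,110+y/5)
print("corners z=.01")
for p in [(125,415),(710,467),(725,290),(145,235)]: print(ray(t,Tt,f(*p),.01).round(4))
print("knobs top/scene z=.102")
for p in [(597,358),(419,342),(241,325)]: print(ray(t,Tt,f(*p),.095).round(4))
g=lambda x,y:(210+x/3.2,160+y/3.2)
for p in [(411,176),(529,151),(636,126)]: print(ray(s,Ts,g(*p),.102).round(4))
print("lid contours by fit: near edge of discs z=.072")
for p in [(597,440),(415,422),(245,408),(519,360),(676,360),(341,345),(498,345)]: print(ray(t,Tt,f(*p),.072).round(4))
h=lambda x,y:(340+x/3.5,120+y/3.5)
print("tray corners z=.141")
for p in [(138,256),(213,265),(190,437),(120,432)]: print(ray(t,Tt,h(*p),.141).round(4))
print("scene tray")
for p in [(50,90),(115,82),(146,190),(70,196)]: print(ray(s,Ts,g(*p),.141).round(4))
print("box rim z=.05")
for p in [(123,157),(229,170)]: print(ray(t,Tt,h(*p),.055).round(4))
print("others z=.0")
for p in [(157,75),(104,544)]: print(ray(t,Tt,h(*p),.01).round(4))
print(ray(t,Tt,(229,263),.01).round(3),ray(t,Tt,(347,131),.1).round(3))
E
```

```text
corners z=.01
[0.5577 0.3734 0.01  ]
[ 0.521  -0.0916  0.01  ]
[ 0.663  -0.1026  0.01  ]
[0.7021 0.3612 0.01  ]
knobs top/scene z=.102
[ 0.5981 -0.0018  0.095 ]
[0.6089 0.1335 0.095 ]
[0.6204 0.2686 0.095 ]
[ 0.6095 -0.0026  0.102 ]
[0.6217 0.1336 0.102 ]
[0.6298 0.2677 0.102 ]
lid contours by fit: near edge of discs z=.072
[ 0.5372 -0.0022  0.072 ]
[0.5497 0.1376 0.072 ]
[0.5591 0.268  0.072 ]
[0.5984 0.0585 0.072 ]
[ 0.5997 -0.0624  0.072 ]
[0.6085 0.1955 0.072 ]
[0.6098 0.0748 0.072 ]
tray corners z=.141
[ 0.553  -0.2618  0.141 ]
[ 0.5443 -0.3413  0.141 ]
[ 0.3631 -0.3164  0.141 ]
[ 0.3677 -0.2428  0.141 ]
scene tray
[ 0.3587 -0.3105  0.141 ]
[ 0.3713 -0.2424  0.141 ]
[ 0.5705 -0.2718  0.141 ]
[ 0.55   -0.3402  0.141 ]
box rim z=.05
[ 0.6709 -0.2574  0.055 ]
[ 0.6576 -0.3761  0.055 ]
others z=.0
[ 0.773  -0.3026  0.01  ]
[ 0.2384 -0.2422  0.01  ]
[0.283 0.311 0.01 ] [ 0.794 -0.144  0.1  ]
```

```bash
cat >> h.py <<'E'
def Rt(yaw,tilt):
    fx=np.array([np.cos(yaw),np.sin(yaw),0]); y=fx*np.sin(tilt)-np.array([0,0,np.cos(tilt)])
    z=np.array([np.sin(yaw),-np.cos(yaw),0]); x=np.cross(y,z); return np.c_[x,y,z]
E
python3 - <<'E'
from h import *
print(delta(Rt(-.08,np.radians(35)),(.50,-.0,.23),bot.observe()))
E
```

```text
(array([-479.1,    1.3, -507. ]), array([0.1133, 0.3581, 0.6039]))
```

>>> carry_out(
  targets=[
    [-43,-5,-45,0.01,0.03,0.06,60],
    [-86,-10,-90,0.02,0.07,0.12,60],
    [-129,-10,-135,0.03,0.11,0.18,60],
    [-172,-10,-180,0.045,0.145,0.24,60],
    [-215,-10,-225,0.055,0.18,0.3,60],
  ],
)

```text
time: 0.98
position: [0.3283, -0.3442, 0.2418]
eef_rot: [-0.071, -0.694, 0.702, -0.145]
wrist_force: [2.2, 0.1, 0.4]
opening: 0.0602
```

```bash
python3 - <<'E'
from h import *
s=bot.observe();print(s["time"],s["q"].round(2),s["position"])
print(delta(Rt(-.08,np.radians(35)),(.50,-.0,.23),s))
E
```

```text
0.975 [ 1.05  0.31 -0.16  2.14 -0.39  0.54 -0.24] [ 0.32828907 -0.34421985  0.24175879]
(array([-195.8,   64.5, -325. ]), array([0.056 , 0.177 , 0.3018]))
```

>>> carry_out(
  targets=[
    [-33,11,-54,0.01,0.03,0.05,60],
    [-66,22,-108,0.02,0.06,0.1,60],
    [-99,32,-162,0.03,0.09,0.15,60],
    [-131,43,-216,0.04,0.12,0.2,60],
    [-163,54,-270,0.047,0.15,0.25,60],
  ],
)

```text
time: 1.6
position: [0.4176, -0.1595, 0.2514]
eef_rot: [-0.161, -0.678, 0.699, -0.162]
wrist_force: [0.1, -0.2, -0.9]
opening: 0.0603
```

```bash
python3 - <<'E'
from h import *
s=bot.observe();print(s["time"],s["q"].round(2),s["position"])
print(delta(Rt(-.08,np.radians(35)),(.50,-.0,.23),s))
c=cams.capture("wrist");save(c,"w1")
E
```

```text
1.6 [ 0.24  0.17  0.22  2.41 -1.01  0.24 -0.17] [ 0.41762097 -0.1595142   0.25136623]
(array([ -65.5,   51.2, -160.5]), array([0.0133, 0.0784, 0.1493]))
```

View pics/w1.png

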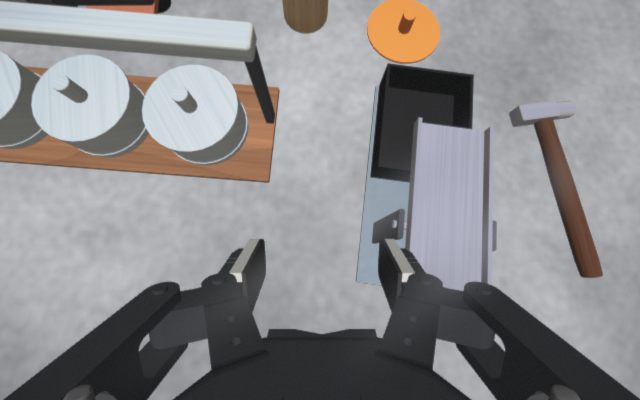

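```bash
python3 - <<'E'
from h import *
s=bot.observe()
print(delta(Rt(-.08,np.radians(35)),(.535,-.02,.2),s))
E
```

```text
(array([ -83.8,   95. , -135.8]), array([0.0184, 0.086 , 0.1493]))
```

>>> carry_out(
  targets=[
    [-35,35,-20,0.0,0.0,0.0,60],
    [-55,65,-50,0.01,0.03,0.04,60],
    [-70,85,-90,0.015,0.05,0.09,60],
    [-83,95,-136,0.018,0.085,0.15,60],
    [-83,95,-136,0.018,0.085,0.15,60],
  ],
)

```text
time: 2.28
position: [0.5515, -0.0219, 0.2612]
eef_rot: [-0.209, -0.673, 0.693, -0.151]
wrist_force: [-0.2, 0.0, 0.6]
opening: 0.0601
```

```bash
python3 - <<'E'
from h import *
s=bot.observe();print(s["time"],s["q"].round(2),s["position"])
print(delta(Rt(-.08,np.radians(35)),(.535,-.02,.2),s))
c=cams.capture("wrist");save(c,"w2")
T=T_of(c,s)
for p in [(.599,-.002,.102),(.61,.134,.102),(.621,.268,.102)]: print(proj(c,T,p))
E
```

```text
2.275 [-0.63  0.35  0.76  2.24 -1.1   0.23 -0.59] [ 0.55147477 -0.0219206   0.26121183]
(array([44.6, 45.1, -0.9]), array([-0.0087, -0.002 ,  0.096 ]))
[299.30694232 218.94822093]
[177.48496623 219.6782676 ]
[ 56.66632942 220.259884  ]
```

View pics/w2.png

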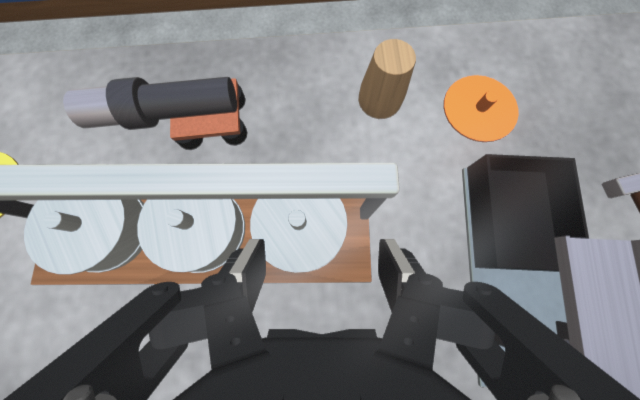

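```bash
cat > kin.py <<'E'
import numpy as np
from scipy.spatial.transform import Rotation as R
def fk(q,p,sg=-1):
    d1,d3,d5,d7,a3,a5=p
    rz=lambda a:R.from_euler('z',sg*a).as_matrix(); ry=lambda a:R.from_euler('y',a).as_matrix()
    M=rz(q[0]); t=np.array([0,0,d1]); M=M@ry(q[1])@rz(q[2]); t=t+M@np.array([a3,0,d3]); M=M@ry(q[3]); t=t+M@np.array([a5,0,0])
    M=M@rz(q[4]); t=t+M@np.array([0,0,d5]); M=M@ry(q[5])@rz(q[6]); t=t+M@np.array([0,0,d7]); return M,t
E
python3 - <<'E'
from kin import *
from h import bot
from scipy.optimize import least_squares
s=bot.observe()
D=[([ 1.21517389,0.62936815,0.03843274,1.51833792,-0.02696064,0.99627962,-0.01999981],[0.18560821,-0.62230572,0.23038426],[-0.10223399,0.70034669,-0.69904047,0.10200564]),
([1.05,.31,-.16,2.14,-.39,.54,-.24],[.32829,-.34422,.24176],[-.071,-.694,.702,-.145]),
([.24,.17,.22,2.41,-1.01,.24,-.17],[.41762,-.15951,.25137],[-.161,-.678,.699,-.162]),
(s["q"],s["position"],s["eef_rot"])]
print(s["q"])
for sg in (-1,1):
  f=lambda p:np.concatenate([fk(q,p,sg)[1]-t for q,t,_ in D])
  r=least_squares(f,[.3,.4,.4,.3,0,0]); print(sg,r.x.round(4)); print((r.fun*1e3).round(1))
  for q,t,o in D: print((fk(q,r.x,sg)[0].T@R.from_quat(o).as_matrix()).round(2).tolist())
E
```

```text
[-0.63314557  0.35443095  0.75857089  2.24445917 -1.09890838  0.23459239
 -0.5936222 ]
-1 [0.3584 0.4738 0.3852 0.2606 0.0607 0.0058]
[ 23.6  10.   -0.1  22.1  -4.4   2.2   5.4   5.7   2.7 -17.6   1.4  -4.8]
[[0.0, 0.0, -1.0], [-1.0, -0.0, -0.0], [-0.0, 1.0, 0.0]]
[[0.0, -0.0, -1.0], [-1.0, -0.0, -0.0], [-0.0, 1.0, -0.0]]
[[-0.0, 0.0, -1.0], [-1.0, -0.0, 0.0], [-0.0, 1.0, 0.0]]
[[-0.0, -0.0, -1.0], [-1.0, -0.0, 0.0], [0.0, 1.0, -0.0]]
1 [ 1.5762 -0.0179 -0.2532  1.9578 -0.5093 -0.2377]
[-334.5  135.7   10.3  -44.6  -22.5  -47.9   66.5   13.4  -19.3  -36.3
  -39.3   56.9]
[[0.55, -0.0, 0.84], [0.84, 0.0, -0.55], [0.0, 1.0, 0.0]]
[[0.21, -0.01, 0.98], [0.98, 0.0, -0.21], [-0.0, 1.0, 0.01]]
[[0.02, 0.06, 1.0], [1.0, 0.0, -0.02], [-0.0, 1.0, -0.06]]
[[-0.14, 0.09, 0.99], [0.99, 0.01, 0.14], [0.01, 1.0, -0.09]]
```

```bash
cat > kin.py <<'E'
import numpy as np
from scipy.spatial.transform import Rotation as R
def fk(q,p,sg=-1):
    d1,d3,d5,d7,a3,a4,a7,b=p
    rz=lambda a:R.from_euler('z',sg*a).as_matrix(); ry=lambda a:R.from_euler('y',a).as_matrix()
    M=rz(q[0]); t=np.array([0,0,d1]); M=M@ry(q[1])@rz(q[2]); t=t+M@np.array([a3,0,d3]); M=M@ry(q[3]); t=t+M@np.array([a4,0,0])
    M=M@rz(q[4]); t=t+M@np.array([b,0,d5]); M=M@ry(q[5]); t=t+M@np.array([a7,0,0]);M=M@rz(q[6]); t=t+M@np.array([0,0,d7]); return M,t
C=np.array([[0,0,-1],[-1,0,0],[0,1,0.]])
E
python3 - <<'E'
from kin import *
from h import bot
from scipy.optimize import least_squares
s=bot.observe()
D=[([ 1.21517389,0.62936815,0.03843274,1.51833792,-0.02696064,0.99627962,-0.01999981],[0.18560821,-0.62230572,0.23038426],),
([1.05,.31,-.16,2.14,-.39,.54,-.24],[.32829,-.34422,.24176],),
([.24,.17,.22,2.41,-1.01,.24,-.17],[.41762,-.15951,.25137],),
(s["q"],s["position"])]
for fix in (0,1):
  f=lambda p:np.concatenate([fk(q,np.r_[p[:7],0 if fix else p[7]])[1]-t for q,t in D])
  r=least_squares(f,[.3,.3,.34,.3,0.05,-0.07,0.07,0][:8-fix]); print(r.x.round(4)); print((r.fun*1e3).round(1))
E
```

```text
[ 0.2983  0.5909  0.3511  0.3555  0.0439  0.0522  0.0466 -0.0826]
[25.3 10.9 -1.4 17.9 -0.4  7.6 -3.3 -1.6  1.1 -7.2  0.6 -7.3]
[ 0.3089  0.5283  0.3533  0.3272  0.0021 -0.0175 -0.0292]
[ 25.6  10.9  -0.8  21.6  -1.9   1.   -0.4  -1.3  -0.4 -12.9   2.5   0.1]
```

```bash
cat > kin.py <<'E'
import numpy as np
from scipy.spatial.transform import Rotation as R
def fk(q,p,sg=-1):
    d1,d3,d5,d7,e1,e3,e5=p
    rz=lambda a:R.from_euler('z',sg*a).as_matrix(); ry=lambda a:R.from_euler('y',a).as_matrix()
    M=rz(q[0]); t=M@np.array([0,e1,d1]); M=M@ry(q[1])@rz(q[2]); t=t+M@np.array([0,e3,d3]); M=M@ry(q[3])
    M=M@rz(q[4]); t=t+M@np.array([0,e5,d5]); M=M@ry(q[5]);M=M@rz(q[6]); t=t+M@np.array([0,0,d7]); return M,t
C=np.array([[0,0,-1],[-1,0,0],[0,1,0.]])
E
python3 - <<'E'
from kin import *
from h import bot
from scipy.optimize import least_squares
s=bot.observe()
D=[([ 1.21517389,0.62936815,0.03843274,1.51833792,-0.02696064,0.99627962,-0.01999981],[0.18560821,-0.62230572,0.23038426],),
([1.05,.31,-.16,2.14,-.39,.54,-.24],[.32829,-.34422,.24176],),
([.24,.17,.22,2.41,-1.01,.24,-.17],[.41762,-.15951,.25137],),
(s["q"],s["position"])]
f=lambda p:np.concatenate([fk(q,p)[1]-t for q,t in D])
r=least_squares(f,[.3,.4,.34,.3,0.0,0,0]); print(r.x.round(4)); print((r.fun*1e3).round(1))
print((f([.2848,.4208,.3143,r.x[3],.0118,.0128,0])*1e3).round(1))
E
```

```text
[ 0.3344  0.5596  0.3814  0.3488 -0.0142 -0.0137 -0.001 ]
[-0.8 -0.   0.   2.4  0.5 -0.2 -2.3 -1.   0.8  0.5  0.3 -0.7]
[   4.   147.9 -125.8   -3.4   99.  -128.9  -37.7   71.4 -129.6  -88.9
   35.4 -133.9]
```

```bash
cat >> kin.py <<'E'
P=np.array([0.3344,0.5596,0.3814,0.3488,-0.0142,-0.0137,-0.001])
lo=np.array([-3.06,-.37,-1.25,.18,-1.1,.23,-2.94]);hi=np.array([3.06,2.12,1.32,2.47,4.24,1.98,2.94])
from scipy.optimize import least_squares
def ik(Rm,pt,q0,w=0.0):
    def f(q):
        M,t=fk(q,P); return np.r_[(t-pt)*5,R.from_matrix((M@C).T@Rm).as_rotvec(),w*(q-q0)]
    r=least_squares(f,np.clip(q0,lo+1e-3,hi-1e-3),bounds=(lo,hi)); return r.x,np.abs(f(r.x)[:6]).max()
def ikall(Rm,pt,n=40,seed=0):
    g=np.random.default_rng(seed); out=[]
    for _ in range(n):
        q,e=ik(Rm,pt,lo+(hi-lo)*g.random(7))
        if e<1e-3: out.append(q)
    return np.array(out)
E
python3 - <<'E'
from kin import *
from h import Rt
for name,pt in [("lid0",(.606,-.002,.08)),("lid2",(.63,.268,.08)),("place",(.45,0.0,.04)),("place2",(.45,.27,.04))]:
  for tilt in (35,):
    for flip in (0,1):
      for yaw in (-.08,-.5,.4):
        Rm=Rt(yaw,np.radians(tilt))
        if flip: Rm=Rm@np.diag([-1,1,-1.])
        s=ikall(Rm,pt,16); print(name,tilt,flip,yaw,len(s)); 
        if len(s): print(s[np.argsort(s[:,4])][:: max(1,len(s)//3)].round(2))
E
```

```text
lid0 35 0 -0.08 4
[[ 0.6   1.09 -1.16  2.3   2.13  1.12  2.71]
 [ 0.33  0.83 -0.65  2.31  2.36  0.75  2.31]
 [ 0.06  0.75 -0.23  2.32  2.7   0.58  1.88]
 [-0.79  1.28  1.32  2.35  4.09  1.18  0.12]]
lid0 35 0 -0.5 6
[[ 0.45  1.16 -1.24  2.22  1.91  1.46  2.4 ]
 [ 0.03  0.79 -0.46  2.23  1.98  0.79  2.07]
 [-0.94  1.17  1.18  2.26  4.14  0.65 -0.39]]
lid0 35 0 0.4 7
[[ 0.85  1.16 -1.25  2.25  2.1   0.78 -2.88]
 [ 0.83  1.12 -1.2   2.25  2.13  0.73 -2.93]
 [ 0.68  0.93 -0.87  2.25  2.45  0.48  2.94]
 [ 0.61  0.87 -0.74  2.25  2.64  0.42  2.72]]
lid0 35 1 -0.08 7
[[ 0.63  1.15 -1.25  2.3   2.1   1.2  -0.37]
 [ 0.34  0.84 -0.67  2.31  2.35  0.76 -0.81]
 [-0.44  0.82  0.51  2.34  3.53  0.6  -2.23]
 [-0.77  1.19  1.21  2.35  4.05  1.07 -2.94]]
lid0 35 1 -0.5 11
[[ 0.39  1.06 -1.1   2.22  1.9   1.31 -0.81]
 [ 0.17  0.85 -0.68  2.22  1.94  0.94 -0.98]
 [-0.42  0.77  0.22  2.25  2.39  0.41 -1.6 ]
 [-0.78  0.94  0.8   2.25  3.63  0.36 -2.94]]
lid0 35 1 0.4 5
[[ 0.72  0.96 -0.94  2.25  2.37  0.52 -0.1 ]
 [ 0.7   0.94 -0.9   2.25  2.41  0.5  -0.16]
 [ 0.66  0.9  -0.82  2.25  2.52  0.46 -0.29]
 [
[... 1387 characters left out ...]
2.14  0.79  1.57]
 [-1.58  1.33  1.22  2.42  4.02  0.77 -0.49]
 [-1.6   1.4   1.3   2.42  4.09  0.86 -0.57]]
place2 35 0 -0.5 4
[[-0.99  0.85 -0.    2.2   1.52  0.61  1.74]
 [-0.84  0.85 -0.22  2.19  1.53  0.77  1.74]
 [-0.59  0.93 -0.6   2.18  1.56  1.07  1.76]
 [-0.28  1.26 -1.22  2.17  1.65  1.71  1.81]]
place2 35 0 0.4 0
place2 35 1 -0.08 6
[[-0.35  1.04 -0.89  2.38  1.92  1.3  -1.24]
 [-1.01  0.86  0.13  2.4   2.36  0.6  -1.84]
 [-1.37  1.01  0.72  2.42  3.25  0.46 -2.79]]
place2 35 1 -0.5 8
[[-1.31  0.92  0.48  2.21  1.45  0.23 -1.38]
 [-1.29  0.91  0.46  2.21  1.46  0.26 -1.38]
 [-0.71  0.88 -0.42  2.19  1.55  0.93 -1.39]
 [-0.61  0.92 -0.56  2.19  1.56  1.04 -1.39]]
place2 35 1 0.4 0
```

```bash
cat > sim.py <<'E'
from kin import *
def simrows(q,rows,w=0.02):
    M,t=fk(q,P); M0=M@C; t0=t.copy(); qs=[]
    pt,Rp=t0.copy(),M0.copy()
    for r in rows:
        tt=t0+M0@np.array(r[:3])/1e3; Rr=M0@R.from_rotvec(r[3:6]).as_matrix()
        for k in (.25,.5,.75,1):
            Ri=Rp@R.from_rotvec(k*R.from_matrix(Rp.T@Rr).as_rotvec()).as_matrix()
            q,e=ik(Ri,pt+k*(tt-pt),q,w)
        pt,Rp=tt,Rr; qs.append(np.r_[q,e])
    return np.array(qs)
E
python3 - <<'E'
from sim import *
q=np.array([1.21517389,0.62936815,0.03843274,1.51833792,-0.02696064,0.99627962,-0.01999981])
a=[[-43, -5, -45, 0.01, 0.03, 0.06, 60], [-86, -10, -90, 0.02, 0.07, 0.12, 60], [-129, -10, -135, 0.03, 0.11, 0.18, 60], [-172, -10, -180, 0.045, 0.145, 0.24, 60], [-215, -10, -225, 0.055, 0.18, 0.3, 60]]
b=[[-33, 11, -54, 0.01, 0.03, 0.05, 60], [-66, 22, -108, 0.02, 0.06, 0.1, 60], [-99, 32, -162, 0.03, 0.09, 0.15, 60], [-131, 43, -216, 0.04, 0.12, 0.2, 60], [-163, 54, -270, 0.047, 0.15, 0.25, 60]]
for w in (.002,.02):
  s=simrows(q,a,w); print(s[-1].round(2)); s=simrows(s[-1][:7],b,w); print(s[-1].round(2))
print("real [1.05,.31,-.16,2.14,-.39,.54,-.24]; [ 0.24  0.17  0.22  2.41 -1.01  0.24 -0.17]")
E
```

```text
[ 1.05  0.31 -0.16  2.14 -0.39  0.54 -0.24  0.  ]
[-0.43  0.26  0.63  2.38 -1.1   0.23 -0.42  0.11]
[ 1.05  0.31 -0.16  2.14 -0.39  0.54 -0.24  0.  ]
[-0.42  0.26  0.63  2.38 -1.1   0.23 -0.42  0.11]
real [1.05,.31,-.16,2.14,-.39,.54,-.24]; [ 0.24  0.17  0.22  2.41 -1.01  0.24 -0.17]
```

```bash
python3 - <<'E'
from kin import *
from h import Rt,cams,T_of,ray
t=cams.capture("top");T=T_of(t,None)
for p in [(137,185),(193,185),(193,255),(137,255)]: print(ray(t,T,p,.06).round(3))
F=np.diag([-1,1,-1.])
tilt=.64
for name,(x,y) in dict(A=(.45,.42),B=(.43,.29),C=(.43,.16),D=(.43,.03),E=(.42,-.12)).items():
  for flip in (0,1):
    for yaw in (-1.2,-.8,-.4,0,.4,.8,1.2,1.6):
        Rm=Rt(yaw,tilt)@(F if flip else np.eye(3))
        pt=(x+.005*np.cos(yaw),y+.005*np.sin(yaw),.019)
        s=ikall(Rm,pt,8,1)
        if len(s): 
            m=np.minimum(s-lo,hi-s).min(1); i=m.argmax(); print(name,flip,yaw,len(s),m[i].round(2),s[i].round(2))
E
```

```text
[0.582 0.663 0.06 ]
[0.584 0.448 0.06 ]
[0.315 0.44  0.06 ]
[0.314 0.652 0.06 ]
A 0 -1.2 5 0.77 [-1.12  1.07  0.11  1.45  0.44  1.1   2.17]
A 0 -0.8 8 0.8 [-0.86  1.04 -0.44  1.66  1.1   1.18  1.94]
A 0 -0.4 6 0.58 [-0.74  1.04 -0.65  1.89  1.49  1.19  1.94]
A 0 0 5 0.37 [-0.63  1.04 -0.72  2.1   1.84  1.16  2.02]
A 0 0.4 5 0.22 [-0.47  1.06 -0.77  2.25  2.2   1.1   2.2 ]
A 0 0.8 5 0.18 [-0.16  1.18 -1.    2.29  2.39  1.04  2.71]
A 0 1.2 6 0.25 [-0.19  1.   -0.63  2.22  2.94  0.49  2.54]
A 0 1.6 1 0.0 [ 0.08  1.15 -0.94  2.05  1.88  0.23 -2.16]
A 1 -1.2 6 0.83 [-1.17  1.08  0.22  1.45  0.34  1.06 -0.89]
A 1 -0.8 5 0.8 [-0.95  1.01 -0.29  1.67  1.01  1.07 -1.14]
A 1 -0.4 7 0.57 [-0.85  0.99 -0.45  1.9   1.42  1.03 -1.19]
A 1 0 7 0.37 [-0.58  1.08 -0.82  2.1   1.85  1.25 -1.09]
A 1 0.4 6 0.22 [-0.4   1.12 -0.89  2.25  2.17  1.2  -0.86]
A 1 0.8 6 0.18 [-0.18  1.16 -0.96  2.29  2.41  1.01 -0.47]
A 1 1.2 5 0.25 [-0.    1.16 -0.97  2.22  2.47  0.62 -0.01]
A 1 1.6 3 0.13 [ 0.16  1.26 -1.12  2.05  1.76  0.42  1.16]
B 0 -1.2 8 0.67 [-0.67  1.02 -0.52  1.8   1.01  1.21  1.67]
B 0 -0.8 8 0.46 [
[... 1231 characters left out ...]
 3 0.2 [ 0.57  0.94 -0.37  2.15 -0.79  0.43  1.11]
D 1 -1.2 6 0.18 [-0.42  0.92 -0.29  2.29  1.43  0.86 -1.7 ]
D 1 1.2 6 0.04 [ 0.98  1.18 -1.    2.35  1.87  0.27  1.31]
D 1 1.6 6 0.18 [ 0.6   0.95 -0.43  2.15 -0.7   0.41 -2.12]
E 0 -1.2 5 0.02 [ 0.33  1.17 -0.95  2.45  1.71  1.51  1.48]
E 0 0.8 6 0.01 [ 1.07  0.98 -0.56  2.37  4.02  0.24  2.24]
E 0 1.2 1 0.14 [ 0.97  0.95 -0.45  2.16 -0.74  0.37  1.02]
E 0 1.6 3 0.47 [ 0.73  0.93 -0.21  1.98 -0.56  0.7   1.12]
E 1 -1.2 6 0.01 [ 0.02  0.97 -0.43  2.46  1.81  1.03 -1.8 ]
E 1 0.8 7 0.1 [ 1.34  1.21 -1.04  2.36  1.97  0.33  1.17]
E 1 1.2 6 0.2 [ 1.31  1.21 -1.05  2.15  0.85  0.45  2.58]
E 1 1.6 6 0.42 [ 0.85  0.96 -0.39  1.98 -0.34  0.65 -2.24]
```

```bash
python3 - <<'E'
from kin import *
from h import Rt,bot
q0=bot.observe()["q"]
F=np.diag([-1,1,-1.])
Rm=Rt(-.08,.64)@F
best=None
s=ikall(Rm,(.545,.0,.16),30,3)
print(s[np.argsort(s[:,2])].round(2))
qg,e=ik(Rm,np.array((.545,0.,.16)),np.array([.25,.7,-.5,2.31,2.2,.8,-.81])); print(qg.round(2),e)
for k in np.linspace(0,1,13):
    q=q0+k*(qg-q0); M,t=fk(q,P); M=M@C; 
    print(round(k,2),t.round(3),"fing",M[:,1].round(2),"jaw",M[:,2].round(2))
E
```

```text
[[ 0.63  0.86 -1.24  2.45  2.01  1.06 -0.53]
 [ 0.58  0.78 -1.11  2.45  2.07  0.94 -0.61]
 [ 0.47  0.68 -0.89  2.45  2.18  0.8  -0.75]
 [ 0.46  0.67 -0.87  2.45  2.19  0.78 -0.76]
 [ 0.43  0.65 -0.82  2.45  2.22  0.75 -0.8 ]
 [ 0.42  0.65 -0.81  2.45  2.23  0.75 -0.8 ]
 [ 0.41  0.64 -0.79  2.45  2.24  0.74 -0.82]
 [ 0.4   0.63 -0.77  2.45  2.25  0.73 -0.83]
 [ 0.24  0.57 -0.52  2.46  2.42  0.62 -1.02]
 [ 0.24  0.57 -0.52  2.46  2.42  0.62 -1.02]
 [ 0.22  0.57 -0.49  2.46  2.44  0.61 -1.04]
 [ 0.2   0.56 -0.47  2.46  2.46  0.6  -1.06]
 [ 0.2   0.56 -0.46  2.46  2.46  0.6  -1.07]
 [ 0.18  0.56 -0.45  2.46  2.48  0.6  -1.08]
 [ 0.06  0.54 -0.27  2.46  2.63  0.55 -1.24]
 [-0.06  0.53 -0.1   2.47  2.78  0.52 -1.4 ]
 [-0.11  0.53 -0.03  2.47  2.85  0.51 -1.48]
 [-0.11  0.53 -0.03  2.47  2.85  0.51 -1.48]
 [-0.11  0.53 -0.03  2.47  2.85  0.51 -1.48]
 [-0.11  0.53 -0.03  2.47  2.85  0.51 -1.48]
 [-0.11  0.53 -0.03  2.47  2.85  0.51 -1.48]]
[ 0.32  0.6  -0.65  2.46  2.33  0.67 -0.92] 1.7598315757044928e-12
0.0 [ 0.551 -0.023  0.26 ] fing [ 0.49 -0.05 -0.87] jaw [-0.09 -1.    0.01]
0.08 [ 0.51
[... 207 characters left out ...]
-0.76  0.14]
0.33 [ 0.394 -0.037  0.15 ] fing [ 0.03 -0.13 -0.99] jaw [ 0.82 -0.56  0.1 ]
0.42 [ 0.372 -0.06   0.141] fing [-0.02 -0.21 -0.98] jaw [ 0.94 -0.33  0.05]
0.5 [ 0.365 -0.083  0.135] fing [-0.03 -0.28 -0.96] jaw [ 1.   -0.08 -0.01]
0.58 [ 0.374 -0.103  0.132] fing [ 0.01 -0.34 -0.94] jaw [ 0.98  0.19 -0.06]
0.67 [ 0.396 -0.113  0.129] fing [ 0.09 -0.38 -0.92] jaw [ 0.9   0.43 -0.09]
0.75 [ 0.43  -0.11   0.128] fing [ 0.2  -0.37 -0.91] jaw [ 0.75  0.65 -0.1 ]
0.83 [ 0.47  -0.09   0.131] fing [ 0.34 -0.31 -0.89] jaw [ 0.56  0.83 -0.08]
0.92 [ 0.511 -0.053  0.14 ] fing [ 0.47 -0.2  -0.86] jaw [ 0.33  0.94 -0.04]
1.0 [0.545 0.    0.16 ] fing [ 0.6  -0.05 -0.8 ] jaw [ 0.08  1.   -0.  ]
```

```bash
cat > plan.py <<'E'
from sim import *
def follow(q,poses,w=.02):
    "poses list of (R,t); returns nearest-ik chain, with substeps"
    out=[];M,t=fk(q,P);Rp,pt=M@C,t
    for Rr,tt in poses:
        rv=R.from_matrix(Rp.T@Rr).as_rotvec(); n=max(2,int(np.ceil(max(np.linalg.norm(rv)/.09,np.linalg.norm(tt-pt)/.03))))
        for k in np.arange(1,n+1)/n:
            qn,e=ik(Rp@R.from_rotvec(k*rv).as_matrix(),pt+k*(tt-pt),q,w); dq=np.abs(qn-q).max(); q=qn
        Rp,pt=Rr,np.array(tt); out.append(np.r_[q,e,np.linalg.norm(rv)])
    return np.array(out)
def rows(R0,t0,poses):
    return [np.r_[(R0.T@(t-t0)*1e3).round(0),R.from_matrix(R0.T@Rr).as_rotvec().round(3)].tolist() for Rr,t in poses]
E
python3 - <<'E'
from plan import *
from h import Rt,bot
st=bot.observe();q0=st["q"]; F=np.diag([-1,1,-1.])
Rm=Rt(-.2,.64)@F
qg,e=ik(Rm,np.array((.56,.13,.18)),np.array([.0,.6,-.5,2.31,2.1,.8,-.9]));print(qg.round(2),e)
poses=[]
N=15
for k in np.arange(1,N+1)/N:
    M,t=fk(q0+k*(qg-q0),P); poses.append((M@C,t+np.array([0,0,.03*np.sin(np.pi*k)])))
o=follow(q0,poses); print(o.round(2))
for M,t in poses: print(t.round(3),M[:,1].round(2),M[:,2].round(2))
E
```

```text
[-0.13  0.56 -0.55  2.3   1.82  0.72 -0.86] 5.4059534626560435e-12
[[-0.68  0.38  0.79  2.24 -0.96  0.32 -0.55  0.    0.23]
 [-0.71  0.4   0.8   2.24 -0.83  0.39 -0.49  0.    0.23]
 [-0.74  0.42  0.8   2.24 -0.71  0.45 -0.43  0.    0.22]
 [-0.76  0.44  0.79  2.24 -0.6   0.5  -0.35  0.    0.22]
 [-0.79  0.45  0.78  2.24 -0.49  0.53 -0.27  0.    0.22]
 [-0.8   0.47  0.77  2.25 -0.39  0.55 -0.18  0.    0.22]
 [-0.82  0.48  0.76  2.25 -0.28  0.54 -0.1   0.    0.22]
 [-0.84  0.5   0.75  2.26 -0.18  0.52 -0.01  0.    0.21]
 [-0.86  0.52  0.74  2.27 -0.08  0.48  0.07  0.    0.21]
 [-0.89  0.54  0.73  2.28  0.01  0.41  0.15  0.    0.21]
 [-0.91  0.56  0.73  2.28  0.1   0.33  0.23  0.    0.21]
 [-0.92  0.57  0.7   2.29  0.3   0.23  0.18  0.    0.21]
 [-0.8   0.53  0.47  2.3   1.13  0.23 -0.51  0.    0.2 ]
 [-0.73  0.52  0.34  2.31  1.72  0.27 -0.95  0.    0.2 ]
 [-0.61  0.52  0.13  2.32  2.07  0.39 -1.16  0.    0.21]]
[0.528 0.003 0.241] [ 0.41 -0.01 -0.91] [ 0.11 -0.99  0.07]
[0.502 0.022 0.223] [ 0.32  0.   -0.95] [ 0.31 -0.94  0.11]
[0.474 0.034 0.209] [ 0.24 -0.   -0.97] [ 0.5  -0.86  0.12]
[0.448 0.039 0.198] [ 0.16 -0.03 -0.99] [ 0.67 -0.73  0.13]
[0.426 0.038 0.189] [ 0.09 -0.07 -0.99] [ 0.81 -0.58  0.11]
[0.409 0.032 0.183] [ 0.05 -0.12 -0.99] [ 0.91 -0.4   0.09]
[0.4   0.024 0.179] [ 0.02 -0.18 -0.98] [ 0.98 -0.21  0.06]
[0.399 0.015 0.175] [ 0.03 -0.24 -0.97] [ 1.   -0.01  0.03]
[0.408 0.009 0.173] [ 0.06 -0.29 -0.95] [0.98 0.19 0.  ]
[0.424 0.007 0.17 ] [ 0.12 -0.33 -0.94] [ 0.92  0.38 -0.02]
[0.446 0.013 0.169] [ 0.19 -0.34 -0.92] [ 0.83  0.56 -0.04]
[0.474 0.027 0.168] [ 0.29 -0.33 -0.9 ] [ 0.7   0.71 -0.04]
[0.504 0.051 0.168] [ 0.39 -0.29 -0.87] [ 0.55  0.83 -0.03]
[0.534 0.086 0.172] [ 0.49 -0.22 -0.84] [ 0.38  0.92 -0.02]
[0.56 0.13 0.18] [ 0.59 -0.12 -0.8 ] [0.2  0.98 0.  ]
```

```bash
python3 - <<'E'
from plan import *
from h import Rt,bot
import pickle
st=bot.observe();q0=st["q"]; F=np.diag([-1,1,-1.])
Rm=Rt(-.2,.64)@F
qg,e=ik(Rm,np.array((.56,.13,.18)),np.array([.0,.6,-.5,2.31,2.1,.8,-.9]))
poses=[];N=20
for k in np.arange(1,N+1)/N:
    M,t=fk(q0+k*(qg-q0),P); poses.append((M@C,t+np.array([0,0,.03*np.sin(np.pi*k)])))
pickle.dump(poses,open("poses.pkl","wb"))
R0=R.from_quat(st["eef_rot"]).as_matrix()
for r in rows(R0,st["position"],poses[:5]): print(r)
E
```

```text
[23.0, 4.0, -19.0, -0.028, -0.155, -0.067]
[48.0, 6.0, -34.0, -0.056, -0.309, -0.132]
[73.0, 6.0, -44.0, -0.084, -0.464, -0.197]
[96.0, 5.0, -51.0, -0.11, -0.618, -0.258]
[118.0, 2.0, -53.0, -0.134, -0.773, -0.317]
```

>>> carry_out(
  targets=[
    [23,4,-19,-0.028,-0.155,-0.067,50],
    [48,6,-34,-0.056,-0.31,-0.132,50],
    [73,6,-44,-0.084,-0.464,-0.197,50],
    [96,5,-51,-0.11,-0.618,-0.258,50],
    [118,2,-53,-0.134,-0.773,-0.317,50],
  ],
)

```text
time: 3.0
position: [0.4532, 0.0344, 0.2006]
eef_rot: [0.183, -0.635, 0.69, -0.295]
wrist_force: [0.4, -0.4, -0.4]
opening: 0.0501
```

```bash
cat > nxt.py <<'E'
import sys,pickle
from plan import *
from h import bot
poses=pickle.load(open("poses.pkl","rb")); a,b=int(sys.argv[1]),int(sys.argv[2])
st=bot.observe(); print(st["time"],st["q"].round(2),st["position"].round(4))
R0=R.from_quat(st["eef_rot"]).as_matrix()
for r in rows(R0,st["position"],poses[a:b]): print(r)
E
python3 nxt.py 5 10
```

```text
3.0 [-0.75  0.43  0.79  2.24 -0.63  0.49 -0.37] [0.4532 0.0344 0.2006]
[11.0, 4.0, -15.0, -0.019, -0.158, -0.055]
[25.0, 7.0, -24.0, -0.033, -0.314, -0.109]
[37.0, 10.0, -28.0, -0.043, -0.469, -0.159]
[47.0, 12.0, -29.0, -0.047, -0.625, -0.205]
[54.0, 14.0, -26.0, -0.044, -0.78, -0.247]
```

>>> carry_out(
  targets=[
    [11,4,-15,-0.019,-0.158,-0.055,50],
    [25,7,-24,-0.033,-0.314,-0.109,50],
    [37,10,-28,-0.043,-0.469,-0.159,50],
    [47,12,-29,-0.047,-0.625,-0.205,50],
    [54,14,-26,-0.044,-0.78,-0.247,50],
  ],
)

```text
time: 3.62
position: [0.3989, 0.0196, 0.177]
eef_rot: [0.512, -0.463, 0.586, -0.424]
wrist_force: [0.4, 0.3, 0.8]
opening: 0.0497
```

```bash
python3 nxt.py 10 15
```

```text
3.625 [-0.83  0.5   0.75  2.25 -0.23  0.53 -0.05] [0.3989 0.0196 0.177 ]
[5.0, 4.0, 2.0, 0.012, -0.153, -0.044]
[8.0, 7.0, 10.0, 0.033, -0.304, -0.086]
[9.0, 9.0, 21.0, 0.064, -0.453, -0.125]
[5.0, 10.0, 36.0, 0.104, -0.598, -0.162]
[-4.0, 11.0, 54.0, 0.155, -0.741, -0.196]
```

>>> carry_out(
  targets=[
    [5,4,2,0.012,-0.153,-0.044,50],
    [8,7,10,0.033,-0.304,-0.086,50],
    [9,9,21,0.064,-0.453,-0.125,50],
    [5,10,36,0.104,-0.598,-0.162,50],
    [-4,11,54,0.155,-0.741,-0.196,50],
  ],
)

```text
time: 4.25
position: [0.4539, 0.0154, 0.168]
eef_rot: [0.696, -0.182, 0.433, -0.543]
wrist_force: [0.2, 0.7, 0.3]
opening: 0.0501
```

```bash
python3 nxt.py 15 20
```

```text
4.25 [-0.91  0.57  0.73  2.28  0.13  0.3   0.24] [0.4539 0.0154 0.168 ]
[3.0, 1.0, 23.0, 0.059, -0.135, -0.042]
[3.0, -1.0, 51.0, 0.13, -0.265, -0.086]
[-0.0, -5.0, 83.0, 0.21, -0.388, -0.132]
[-7.0, -14.0, 117.0, 0.299, -0.504, -0.178]
[-19.0, -28.0, 153.0, 0.399, -0.613, -0.226]
```

>>> carry_out(
  targets=[
    [3,1,12,0.03,-0.07,-0.021,50],
    [3,1,23,0.059,-0.135,-0.042,50],
    [3,0,37,0.095,-0.2,-0.064,50],
    [3,-1,51,0.13,-0.265,-0.086,50],
    [1,-3,67,0.17,-0.325,-0.11,50],
  ],
)

```text
time: 4.88
position: [0.5044, 0.0518, 0.1688]
eef_rot: [0.718, -0.026, 0.362, -0.594]
wrist_force: [0.3, 0.0, -0.3]
opening: 0.05
```

```bash
python3 nxt.py 17 20
```

```text
4.875 [-0.79  0.53  0.46  2.3   1.16  0.24 -0.54] [0.5044 0.0518 0.1688]
[4.0, 0.0, 21.0, 0.052, -0.081, -0.029]
[8.0, -3.0, 57.0, 0.14, -0.197, -0.08]
[10.0, -11.0, 95.0, 0.236, -0.305, -0.134]
```

>>> carry_out(
  targets=[
    [4,0,21,0.052,-0.08,-0.029,50],
    [6,-1,39,0.095,-0.14,-0.055,50],
    [8,-3,57,0.14,-0.197,-0.08,50],
    [9,-7,76,0.188,-0.25,-0.107,50],
    [10,-11,95,0.236,-0.305,-0.134,50],
  ],
)

```text
time: 5.5
position: [0.5598, 0.1297, 0.1802]
eef_rot: [0.69, 0.154, 0.288, -0.645]
wrist_force: [-0.0, -0.4, -0.1]
opening: 0.05
```

```bash
python3 - <<'E'
from h import *
s=bot.observe();print(s["time"],s["q"].round(2),s["position"])
c=cams.capture("wrist");save(c,"w3")
T=T_of(c,s)
for p in [(.599,-.002,.102),(.61,.134,.102),(.621,.268,.102)]: print(proj(c,T,p))
E
```

```text
5.5 [-0.64  0.52  0.17  2.32  2.1   0.37 -1.19] [0.55983326 0.12973688 0.18019661]
[185.87587416 206.54423175]
[338.51612184 195.12978185]
[505.96453692 182.73395074]
```

View pics/w3.png

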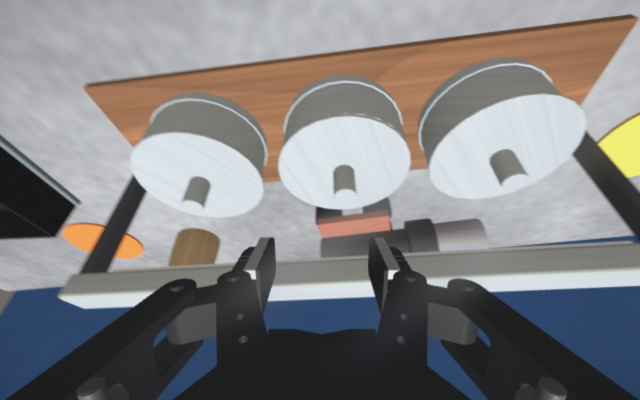

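```bash
python3 - <<'E'
from h import *
s=bot.observe(); c=cams.capture("wrist");T=T_of(c,s); save(c,"w3c",(120,40,600,230),1.6)
for p in [(194,209),(344,193),(514,182)]: print(ray(c,T,p,.102).round(4))
q=[-0.209,-0.673,0.693,-0.151]
s2=dict(eef_rot=q,position=np.array([.55147,-.02192,.26121])); T2=T_of(c,s2)
for p in [(297,216),(177,213),(54,214)]: print(ray(c,T2,p,.102).round(4))
E
```

```text
[0.6051 0.0045 0.102 ]
[0.609  0.1405 0.102 ]
[0.6221 0.276  0.102 ]
[6.036e-01 6.000e-04 1.020e-01]
[0.6186 0.1354 0.102 ]
[0.6294 0.2729 0.102 ]
```

View pics/w3c.png

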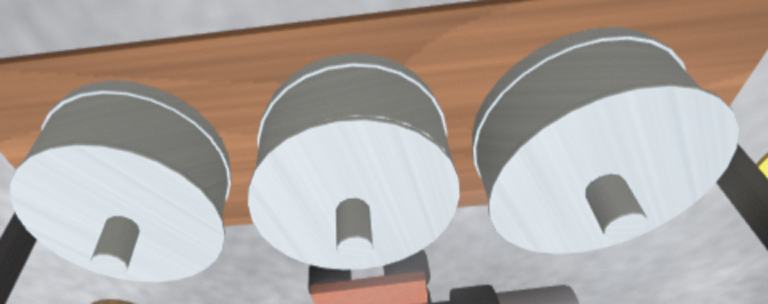

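```bash
cat > go.py <<'E'
# usage: from go import *
from plan import *
from h import Rt,bot,cams,T_of,ray,proj,save
F=np.diag([-1,1,-1.])
fd=lambda yaw,tilt:Rt(yaw,tilt)[:,1]
def to(poses):
    "poses list of (yaw,tilt,xyz): print deltas from current and ik chain"
    st=bot.observe(); R0=R.from_quat(st["eef_rot"]).as_matrix()
    ps=[(Rt(y,t)@F,np.array(x)) for y,t,x in poses]
    print("t",round(st["time"],2),"pos",st["position"].round(4),"q",st["q"].round(2),"f",st["wrist_force"].round(1),"op",round(st["opening"],4))
    for r in rows(R0,st["position"],ps): print(r)
    print(follow(st["q"],ps).round(2))
E
python3 - <<'E'
from go import *
k=np.array([.613,.135,.083])+fd(-.2,.64)*np.array([1,1,0])*.007
f=fd(-.2,.64)
to([(-.2,.64,k-.045*f),(-.2,.64,k),(-.2,.64,k+[-.01,0,.02]),(-.2,.64,(.57,.14,.12)),(-.6,.64,(.5,.18,.12)),(-.8,.64,(.435,.2,.1)),(-.8,.64,(.435,.2,.02))])
E
```

```text
t 5.6 pos [0.5597 0.1299 0.18  ] q [-0.64  0.52  0.17  2.32  2.09  0.37 -1.18] f [ 0.8 -0.4 -0.3] op 0.0498
[-13.0, 66.0, 16.0, 0.001, -0.001, -0.001]
[-13.0, 111.0, 16.0, 0.001, -0.001, -0.001]
[-9.0, 89.0, 14.0, 0.001, -0.001, -0.001]
[-29.0, 53.0, 12.0, 0.001, -0.001, -0.001]
[-91.0, 7.0, 37.0, -0.238, 0.32, -0.001]
[-157.0, -17.0, 44.0, -0.357, 0.481, -0.001]
[-205.0, 47.0, 44.0, -0.357, 0.481, -0.001]
[[-0.53  0.67  0.04  2.27  2.24  0.48 -1.33  0.    0.  ]
 [-0.47  0.76  0.    2.22  2.32  0.52 -1.38  0.    0.  ]
 [-0.49  0.71  0.03  2.24  2.28  0.49 -1.35  0.    0.  ]
 [-0.54  0.66  0.02  2.31  2.25  0.52 -1.37  0.    0.  ]
 [-0.86  0.68  0.08  2.23  1.41  0.59 -1.16  0.    0.4 ]
 [-0.95  0.73  0.02  2.2   1.14  0.69 -1.24  0.    0.2 ]
 [-0.98  0.91  0.07  2.21  1.34  0.6  -1.5   0.    0.  ]]
```

Whole chain is feasible. Approach pre-grasp of lid1.

>>> carry_out(
  targets=[
    [-6,33,8,0,0,0,45],
    [-13,66,16,0,0,0,45],
    [-13,66,16,0,0,0,45],
  ],
)

```text
time: 5.98
position: [0.5905, 0.1387, 0.1172]
eef_rot: [0.692, 0.152, 0.288, -0.644]
wrist_force: [-0.8, -0.6, -0.1]
opening: 0.0447
```

```bash
python3 - <<'E'
from go import *
s=bot.observe(); c=cams.capture("wrist");T=T_of(c,s); save(c,"w4")
print(s["time"],s["position"],s["q"].round(2)); print(proj(c,T,(.613,.135,.102)),proj(c,T,(.613,.135,.072)))
E
```

```text
5.975 [0.59050028 0.13870951 0.1172407 ] [-0.54  0.68  0.05  2.26  2.23  0.47 -1.33]
[323.25492683 247.05929555] [323.27647165 209.19845345]
```

View pics/w4.png

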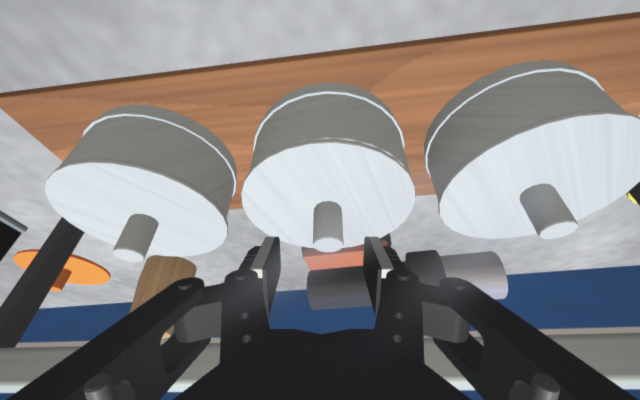

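```bash
python3 - <<'E'
from go import *
s=bot.observe(); c=cams.capture("wrist");T=T_of(c,s)
print(ray(c,T,(328,243.5),.102),ray(c,T,(327.5,205),.072))
k=np.array([.610,.138,.083])+fd(-.2,.64)*np.array([1,1,0])*.008
f=fd(-.2,.64)
to([(-.2,.64,k),(-.2,.64,k+[0,0,.01]),(-.2,.64,k+[-.015,0,.025]),(-.3,.64,(.57,.14,.12)),(-.6,.64,(.5,.18,.12)),(-.8,.64,(.435,.2,.1)),(-.8,.64,(.435,.2,.02))])
E
```

```text
[0.61129095 0.13852775 0.102     ] [0.61041473 0.13864899 0.072     ]
t 6.08 pos [0.5904 0.1392 0.1196] q [-0.54  0.67  0.06  2.27  2.23  0.47 -1.33] f [-0.5 -0.7 -0.5] op 0.0451
[-2.0, 44.0, 3.0, 0.004, -0.0, -0.0]
[4.0, 36.0, 3.0, 0.004, -0.0, -0.0]
[1.0, 15.0, -0.0, 0.004, -0.0, -0.0]
[-16.0, -12.0, -3.0, -0.056, 0.08, -0.0]
[-77.0, -58.0, 22.0, -0.235, 0.321, 0.0]
[-144.0, -82.0, 28.0, -0.355, 0.481, 0.0]
[-191.0, -18.0, 29.0, -0.355, 0.481, 0.0]
[[-0.48  0.76  0.01  2.22  2.31  0.52 -1.38  0.    0.  ]
 [-0.49  0.74  0.02  2.22  2.29  0.5  -1.36  0.    0.  ]
 [-0.51  0.7   0.03  2.25  2.27  0.49 -1.35  0.    0.  ]
 [-0.63  0.67  0.09  2.28  2.08  0.48 -1.34  0.    0.1 ]
 [-0.87  0.68  0.11  2.23  1.4   0.57 -1.16  0.    0.3 ]
 [-0.97  0.73  0.04  2.2   1.13  0.68 -1.23  0.    0.2 ]
 [-1.    0.91  0.09  2.21  1.33  0.58 -1.5   0.    0.  ]]
```

>>> carry_out(
  targets=[
    [-1,22,1,0,0,0,45],
    [-2,44,3,0,0,0,45],
    [-2,44,3,0,0,0,15],
    [-2,44,3,0,0,0,5],
    [-2,44,3,0,0,0,5],
  ],
  squeeze=60,
)

```text
time: 6.7
position: [0.615, 0.1389, 0.0842]
eef_rot: [0.691, 0.155, 0.288, -0.645]
wrist_force: [-3.8, -1.7, 4.0]
opening: 0.0174
```

```bash
python3 - <<'E'
from go import *
s=bot.observe(); c=cams.capture("wrist"); save(c,"w5")
k=np.array([.610,.138,.083])+fd(-.2,.64)*np.array([1,1,0])*.008
to([(-.2,.64,k),(-.2,.64,k+[0,0,.01]),(-.2,.64,k+[-.015,0,.025]),(-.3,.64,(.57,.14,.12)),(-.6,.64,(.5,.18,.12))])
E
```

```text
t 6.75 pos [0.615  0.1389 0.0841] q [-0.49  0.76  0.02  2.22  2.3   0.52 -1.38] f [-5.1 -1.1  6.4] op 0.0175
[-1.0, 1.0, -2.0, 0.001, 0.001, 0.001]
[5.0, -7.0, -2.0, 0.001, 0.001, 0.001]
[3.0, -28.0, -5.0, 0.001, 0.001, 0.001]
[-14.0, -55.0, -8.0, -0.059, 0.082, 0.001]
[-75.0, -101.0, 17.0, -0.238, 0.322, 0.002]
[[-0.48  0.76  0.01  2.22  2.31  0.52 -1.38  0.    0.  ]
 [-0.49  0.74  0.03  2.22  2.3   0.5  -1.36  0.    0.  ]
 [-0.51  0.7   0.04  2.25  2.27  0.49 -1.36  0.    0.  ]
 [-0.63  0.67  0.09  2.28  2.09  0.48 -1.34  0.    0.1 ]
 [-0.87  0.68  0.11  2.23  1.4   0.57 -1.16  0.    0.3 ]]
```

View pics/w5.png

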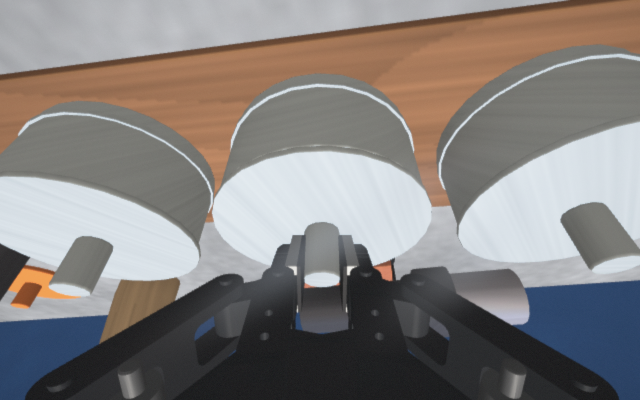

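>>> carry_out(
  targets=[
    [3,-4,0,0,0,0,0],
    [6,-8,0,0,0,0,0],
    [6,-16,-1,0,0,0,0],
    [3,-28,-3,0,0,0,0],
    [3,-28,-3,0,0,0,0],
  ],
)

```text
time: 7.38
position: [0.5999, 0.1394, 0.1077]
eef_rot: [0.691, 0.155, 0.288, -0.645]
wrist_force: [-0.8, 0.4, -0.9]
opening: 0.0177
```

```bash
python3 - <<'E'
from go import *
s=bot.observe(); c=cams.capture("wrist"); save(c,"w6"); t=cams.capture("top"); save(t,"t6",(190,110,350,230),5)
to([(-.3,.64,(.57,.142,.12)),(-.5,.64,(.52,.165,.12)),(-.7,.64,(.47,.185,.11)),(-.8,.64,(.435,.2,.09)),(-.8,.64,(.435,.2,.02))])
E
```

```text
t 7.47 pos [0.6008 0.1393 0.1074] q [-0.52  0.7   0.04  2.25  2.26  0.49 -1.35] f [-0.3 -0.2 -2.3] op 0.0179
[-17.0, -28.0, -3.0, -0.059, 0.082, 0.001]
[-60.0, -61.0, 9.0, -0.179, 0.242, 0.001]
[-108.0, -84.0, 19.0, -0.298, 0.403, 0.001]
[-150.0, -90.0, 27.0, -0.358, 0.483, 0.001]
[-192.0, -34.0, 27.0, -0.358, 0.483, 0.001]
[[-0.63  0.67  0.1   2.28  2.08  0.48 -1.34  0.    0.1 ]
 [-0.83  0.68  0.14  2.27  1.64  0.51 -1.24  0.    0.2 ]
 [-0.92  0.7   0.09  2.22  1.27  0.61 -1.19  0.    0.2 ]
 [-0.98  0.75  0.05  2.21  1.15  0.66 -1.26  0.    0.1 ]
 [-1.01  0.91  0.1   2.21  1.33  0.57 -1.49  0.    0.  ]]
```

View pics/w6.png

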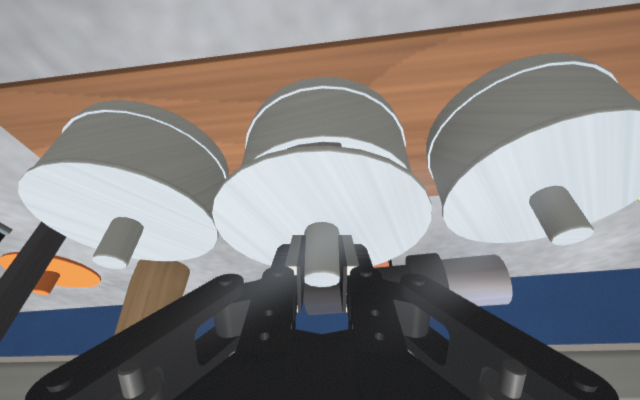

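View pics/t6.png

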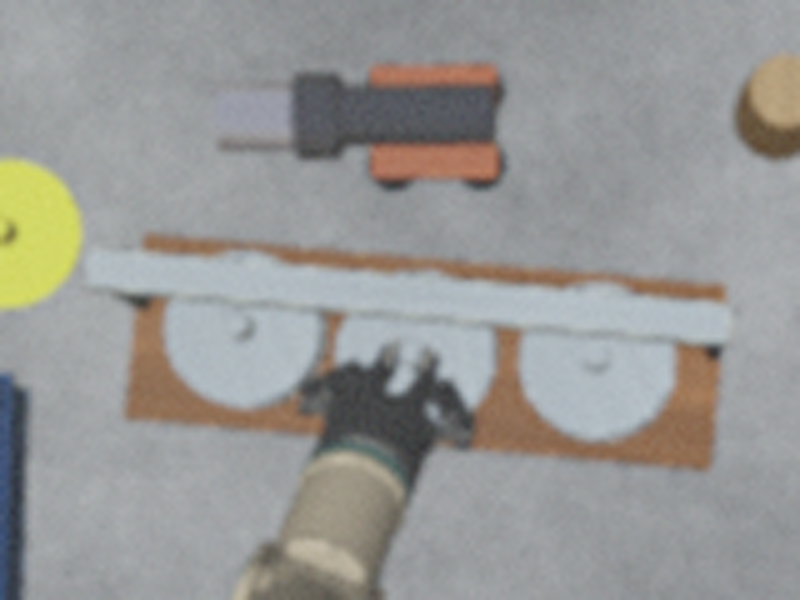

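>>> carry_out(
  targets=[
    [-17,-28,-3,-0.06,0.08,0,0],
    [-40,-46,3,-0.12,0.16,0,0],
    [-60,-61,9,-0.18,0.242,0,0],
    [-84,-72,14,-0.24,0.322,0,0],
    [-108,-84,19,-0.3,0.403,0,0],
  ],
)

```text
time: 8.1
position: [0.4698, 0.1858, 0.1097]
eef_rot: [0.707, -0.022, 0.44, -0.553]
wrist_force: [0.8, 0.7, -1.5]
opening: 0.0173
```

```bash
python3 - <<'E'
from go import *
s=bot.observe(); c=cams.capture("wrist"); save(c,"w7")
to([(-.8,.64,(.435,.2,.09)),(-.8,.64,(.435,.2,.05)),(-.8,.64,(.435,.2,.03)),(-.8,.64,(.435,.2,.02))])
c=cams.capture("top"); save(c,"t7",(190,110,350,270),4); c=cams.capture("scene"); save(c,"s7",(210,140,460,300),3.2)
E
```

```text
t 8.15 pos [0.4671 0.1899 0.1078] q [-1.    0.72  0.19  2.22  1.22  0.55 -1.15] f [-2.5  4.  -3.3] op 0.018
[-36.0, -4.0, -13.0, -0.058, 0.079, -0.004]
[-59.0, 28.0, -13.0, -0.058, 0.079, -0.004]
[-71.0, 44.0, -13.0, -0.058, 0.079, -0.004]
[-77.0, 52.0, -13.0, -0.058, 0.079, -0.004]
[[-1.05  0.76  0.16  2.21  1.11  0.59 -1.21  0.    0.1 ]
 [-1.07  0.85  0.2   2.21  1.2   0.52 -1.35  0.    0.  ]
 [-1.08  0.9   0.21  2.21  1.26  0.49 -1.42  0.    0.  ]
 [-1.09  0.92  0.22  2.21  1.29  0.47 -1.45  0.    0.  ]]
```

View pics/w7.png

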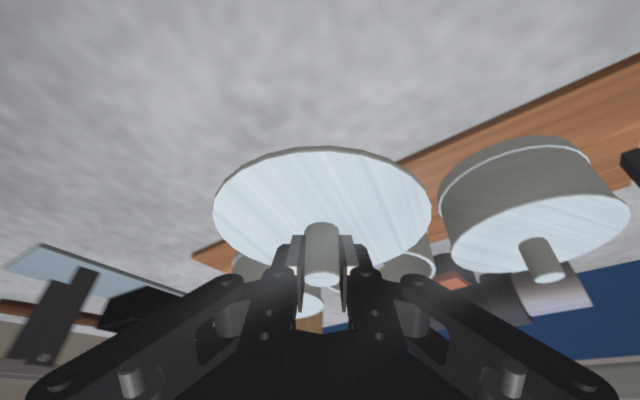

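View pics/t7.png

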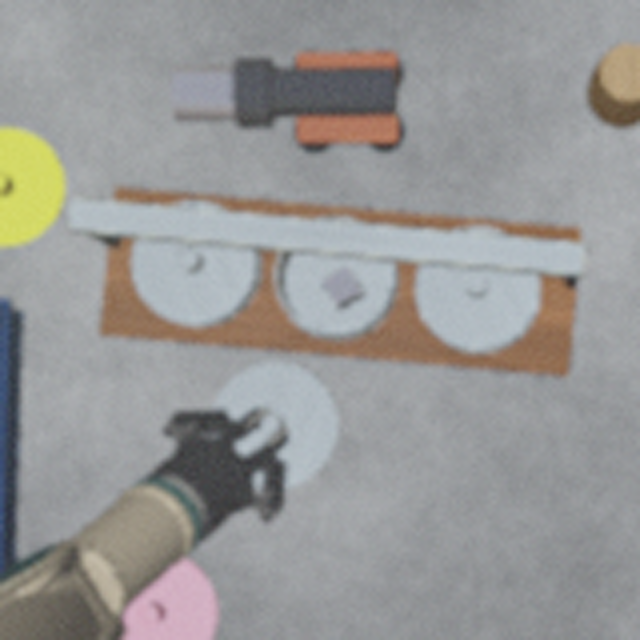

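View pics/s7.png

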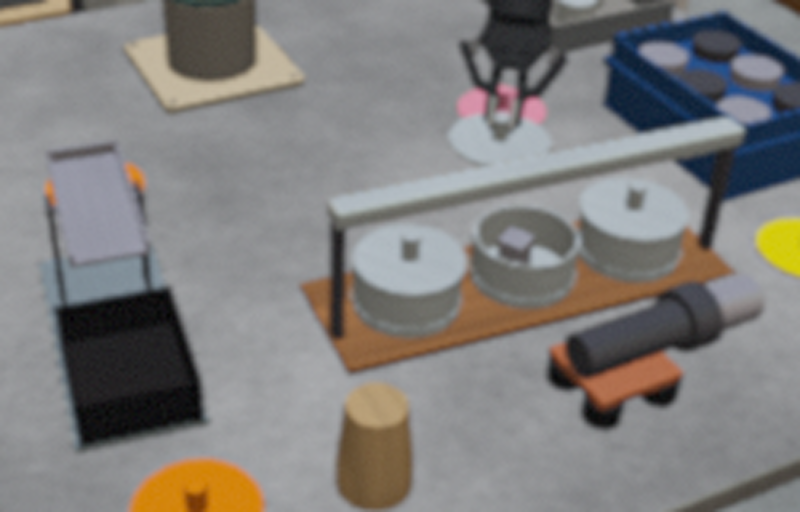

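>>> carry_out(
  targets=[
    [-36,-4,-13,-0.058,0.079,0,0],
    [-48,12,-13,-0.058,0.079,0,0],
    [-59,28,-13,-0.058,0.079,0,0],
    [-71,44,-13,-0.058,0.079,0,0],
    [-74,49,-13,-0.058,0.079,0,0],
  ],
)

```text
time: 8.88
position: [0.4398, 0.1932, 0.0259]
eef_rot: [0.706, -0.056, 0.466, -0.531]
wrist_force: [0.6, 1.5, -1.6]
opening: 0.0176
```

```bash
python3 - <<'E'
from go import *
c=cams.capture("wrist"); save(c,"w8")
to([(-.8,.64,(.435,.2,.021))])
E
```

```text
t 8.93 pos [0.4397 0.1932 0.0258] q [-1.08  0.91  0.23  2.21  1.29  0.47 -1.43] f [ 0.2  0.8 -2.2] op 0.0174
[-9.0, -1.0, 1.0, 0.001, 0.001, 0.002]
[[-1.09  0.92  0.22  2.21  1.28  0.47 -1.45  0.    0.  ]]
```

View pics/w8.png

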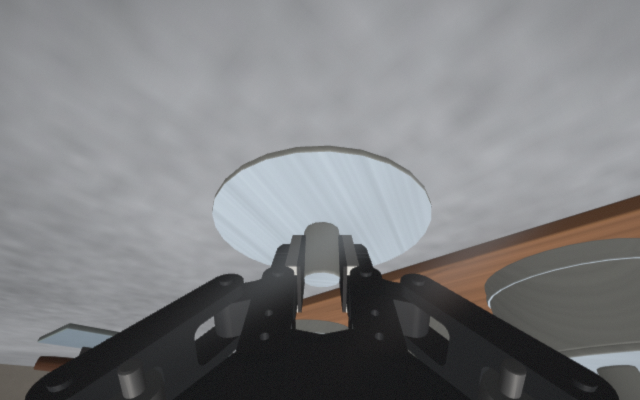

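>>> carry_out(
  targets=[
    [-8,0,1,0,0,0,0],
    [-8,0,1,0,0,0,0],
    [-8,0,1,0,0,0,45],
    [-8,0,1,0,0,0,45],
    [-8,-40,1,0,0,0,45],
  ],
)

```text
time: 9.55
position: [0.419, 0.2143, 0.0536]
eef_rot: [0.706, -0.056, 0.467, -0.529]
wrist_force: [1.5, 0.2, -0.4]
opening: 0.0453
```

```bash
python3 - <<'E'
from go import *
c=cams.capture("wrist"); save(c,"w9")
k=np.array([.6215,.273,.083])+fd(-.2,.64)*np.array([1,1,0])*.008
f=fd(-.2,.64)
to([(-.8,.64,(.40,.25,.11)),(-.5,.64,(.47,.28,.18)),(-.2,.64,k-.055*f)])
E
```

```text
t 9.6 pos [0.4175 0.2189 0.0563] q [-1.11  0.83  0.17  2.2   1.12  0.56 -1.31] f [-2.3  2.5  2.3] op 0.0448
[4.0, -64.0, 9.0, -0.002, 0.001, -0.0]
[68.0, -103.0, 80.0, 0.177, -0.239, -0.0]
[107.0, -9.0, 168.0, 0.356, -0.48, 0.0]
[[-1.11  0.72  0.08  2.15  0.94  0.72 -1.14  0.    0.  ]
 [-1.03  0.58  0.06  2.11  1.07  0.7  -0.84  0.    0.3 ]
 [-0.83  0.71  0.13  2.06  1.63  0.42 -0.93  0.    0.3 ]]
```

View pics/w9.png

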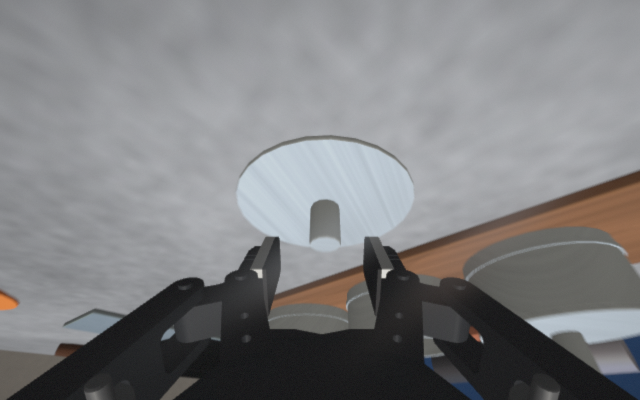

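>>> carry_out(
  targets=[
    [4,-64,9,0,0,0,45],
    [35,-88,40,0.08,-0.11,0,45],
    [68,-103,80,0.177,-0.239,0,45],
    [88,-75,125,0.26,-0.36,0,45],
    [105,-30,165,0.35,-0.47,0,45],
  ],
)

```text
time: 10.22
position: [0.5834, 0.2867, 0.1442]
eef_rot: [0.689, 0.15, 0.295, -0.644]
wrist_force: [2.5, 0.5, -0.3]
opening: 0.0449
```

```bash
python3 - <<'E'
from go import *
s=bot.observe();c=cams.capture("wrist"); save(c,"w10"); T=T_of(c,s)
print(proj(c,T,(.6215,.273,.102)),proj(c,T,(.6215,.273,.072)))
k=np.array([.6215,.273,.083])+fd(-.2,.64)*np.array([1,1,0])*.008
f=fd(-.2,.64)
to([(-.2,.64,k-.045*f),(-.2,.64,k)])
E
```

```text
[314.43365591 225.6805029 ] [314.83271919 194.2965642 ]
t 10.28 pos [0.5885 0.2788 0.1419] q [-0.88  0.69  0.17  2.06  1.53  0.42 -0.86] f [ 5.  -3.9 -1. ] op 0.045
[-5.0, 25.0, 1.0, 0.015, -0.011, 0.008]
[-5.0, 70.0, 2.0, 0.015, -0.011, 0.008]
[[-0.84  0.73  0.16  2.06  1.67  0.4  -0.96  0.    0.02]
 [-0.77  0.81  0.13  2.02  1.8   0.41 -1.07  0.    0.  ]]
```

View pics/w10.png

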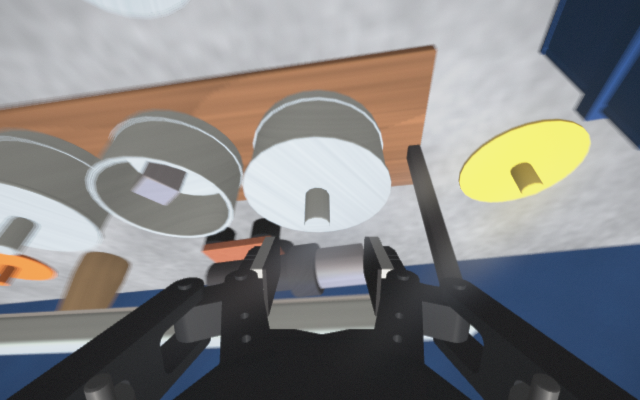

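>>> carry_out(
  targets=[
    [-5,25,1,0.015,-0.011,0.008,45],
    [-5,25,1,0.015,-0.011,0.008,45],
  ],
)

```text
time: 10.52
position: [0.5919, 0.281, 0.118]
eef_rot: [0.69, 0.15, 0.288, -0.646]
wrist_force: [-0.9, -0.3, -0.2]
opening: 0.0447
```

```bash
python3 - <<'E'
from go import *
s=bot.observe();c=cams.capture("wrist"); save(c,"w11",(200,60,480,300),2.5); T=T_of(c,s)
print(proj(c,T,(.6215,.273,.102)),proj(c,T,(.6215,.273,.072)))
E
```

```text
[318.95824428 251.90330834] [319.10903012 214.89556513]
```

View pics/w11.png

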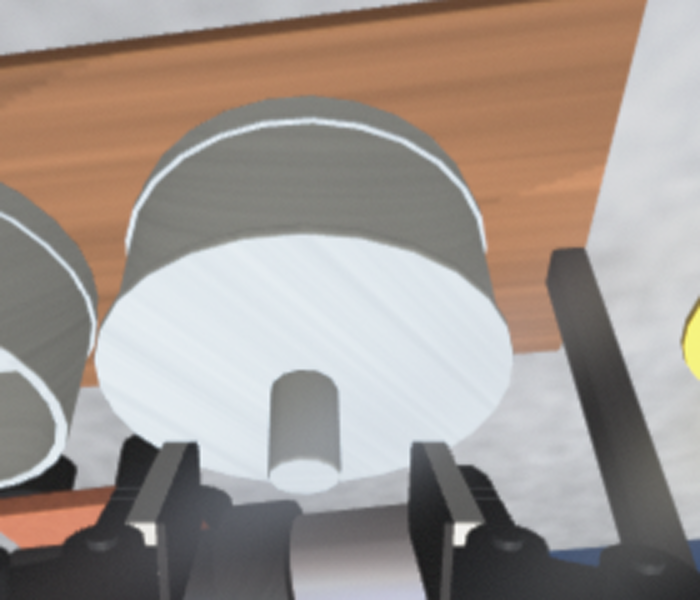

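```bash
python3 - <<'E'
from go import *
s=bot.observe();c=cams.capture("wrist"); T=T_of(c,s)
kk=ray(c,T,(322,250),.102); print(kk)
k=np.array([kk[0],kk[1],.083])+fd(-.2,.64)*np.array([1,1,0])*.008
to([(-.2,.64,k),(-.2,.64,k+[0,0,.01]),(-.2,.64,k+[-.015,0,.025]),(-.3,.64,(.57,.28,.12)),(-.4,.64,(.5,.305,.12)),(-.5,.64,(.435,.335,.09)),(-.5,.64,(.435,.335,.0215))])
E
```

```text
[0.62051439 0.27640854 0.102     ]
t 10.62 pos [0.5915 0.2831 0.1193] q [-0.86  0.73  0.17  2.06  1.64  0.39 -0.96] f [-0.8 -0.6  0.3] op 0.0451
[6.0, 50.0, -1.0, -0.002, -0.005, -0.006]
[12.0, 42.0, -1.0, -0.002, -0.005, -0.006]
[9.0, 21.0, -4.0, -0.002, -0.005, -0.006]
[-16.0, -13.0, -7.0, -0.061, 0.075, -0.006]
[-75.0, -56.0, 3.0, -0.121, 0.155, -0.006]
[-149.0, -73.0, 19.0, -0.18, 0.236, -0.006]
[-190.0, -18.0, 19.0, -0.18, 0.236, -0.006]
[[-0.79  0.81  0.14  2.01  1.79  0.4  -1.07  0.    0.01]
 [-0.8   0.79  0.16  2.01  1.75  0.39 -1.03  0.    0.  ]
 [-0.82  0.76  0.16  2.04  1.71  0.39 -1.    0.    0.  ]
 [-0.9   0.72  0.15  2.07  1.49  0.47 -0.94  0.    0.1 ]
 [-1.02  0.71  0.09  2.09  1.29  0.59 -0.98  0.    0.1 ]
 [-1.13  0.77  0.05  2.08  1.16  0.67 -1.09  0.    0.1 ]
 [-1.16  0.91  0.09  2.08  1.3   0.59 -1.29  0.    0.  ]]
```

>>> carry_out(
  targets=[
    [3,25,-1,0,0,0,45],
    [6,49,-1,0,0,0,45],
    [6,49,-1,0,0,0,15],
    [6,49,-1,0,0,0,0],
    [6,49,-1,0,0,0,0],
  ],
)

```text
time: 11.25
position: [0.6241, 0.2763, 0.0839]
eef_rot: [0.689, 0.151, 0.288, -0.648]
wrist_force: [-2.6, -1.2, 1.6]
opening: 0.0176
```

>>> carry_out(
  targets=[
    [3,-4,0,0,0,0,0],
    [6,-8,0,0,0,0,0],
    [6,-16,-1,0,0,0,0],
    [3,-28,-3,0,0,0,0],
    [3,-28,-3,0,0,0,0],
  ],
)

```text
time: 11.88
position: [0.6095, 0.276, 0.1081]
eef_rot: [0.689, 0.151, 0.288, -0.648]
wrist_force: [0.1, 0.9, -1.9]
opening: 0.018
```

```bash
python3 - <<'E'
from go import *
c=cams.capture("wrist"); save(c,"w12")
to([(-.3,.64,(.57,.28,.12)),(-.4,.64,(.5,.305,.12)),(-.5,.64,(.435,.335,.09)),(-.5,.64,(.435,.335,.0215))])
E
```

```text
t 11.93 pos [0.6099 0.2758 0.1079] q [-0.83  0.76  0.18  2.04  1.71  0.37 -1.  ] f [ 0.9  0.2 -1.1] op 0.018
[-25.0, -33.0, -4.0, -0.063, 0.075, -0.006]
[-84.0, -77.0, 7.0, -0.122, 0.156, -0.006]
[-158.0, -94.0, 23.0, -0.182, 0.236, -0.007]
[-199.0, -39.0, 22.0, -0.182, 0.236, -0.007]
[[-0.91  0.73  0.17  2.07  1.49  0.45 -0.94  0.    0.1 ]
 [-1.03  0.71  0.11  2.09  1.29  0.58 -0.97  0.    0.1 ]
 [-1.14  0.78  0.07  2.08  1.15  0.66 -1.08  0.    0.1 ]
 [-1.18  0.92  0.11  2.08  1.29  0.58 -1.29  0.    0.  ]]
```

View pics/w12.png

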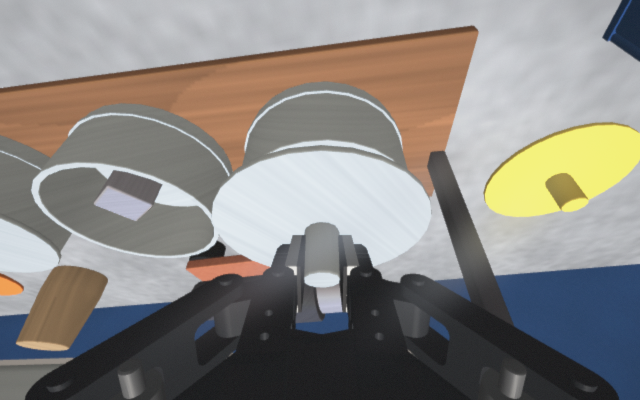

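>>> carry_out(
  targets=[
    [-25,-33,-4,-0.06,0.075,0,0],
    [-55,-55,2,-0.09,0.115,0,0],
    [-84,-77,7,-0.122,0.156,0,0],
    [-121,-85,15,-0.15,0.196,0,0],
    [-158,-94,23,-0.182,0.236,0,0],
  ],
)

```text
time: 12.55
position: [0.435, 0.3355, 0.0895]
eef_rot: [0.706, 0.046, 0.38, -0.596]
wrist_force: [0.4, 0.9, -2.2]
opening: 0.0172
```

```bash
python3 - <<'E'
from go import *
c=cams.capture("top"); save(c,"t13",(190,110,350,270),4); 
to([(-.5,.64,(.435,.338,.05)),(-.5,.64,(.435,.338,.0215))])
E
```

```text
t 12.6 pos [0.4293 0.3405 0.086 ] q [-1.18  0.78  0.1   2.07  1.11  0.63 -1.05] f [-5.2  3.5 -5.8] op 0.0177
[-16.0, 33.0, 1.0, -0.001, 0.004, -0.014]
[-33.0, 56.0, 1.0, -0.001, 0.004, -0.014]
[[-1.2   0.86  0.14  2.08  1.19  0.58 -1.17  0.    0.02]
 [-1.21  0.92  0.16  2.07  1.26  0.54 -1.26  0.    0.  ]]
```

View pics/t13.png

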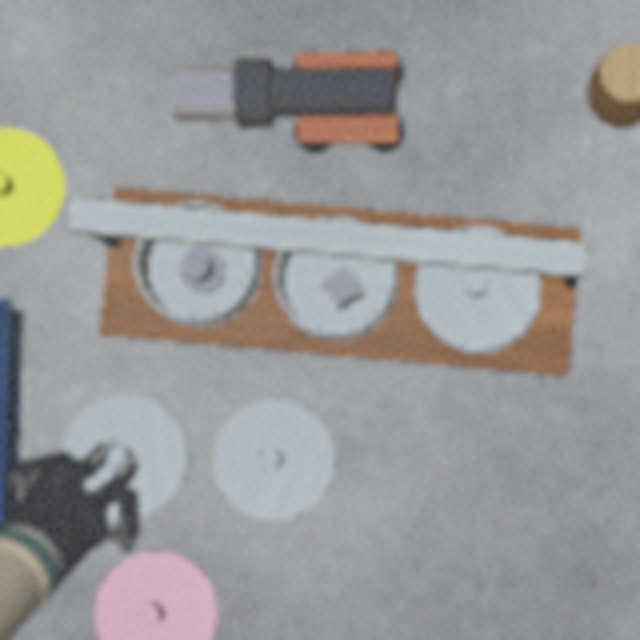

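```bash
python3 - <<'E'
from go import *
to([(-.32,.64,(.455,.335,.088)),(-.15,.64,(.467,.333,.085)),(-.15,.64,(.467,.333,.05)),(-.15,.64,(.467,.333,.0215)),(-.15,.64,(.467,.333,.0215)-.06*fd(-.15,.64))])
E
```

```text
t 12.6 pos [0.4293 0.3405 0.086 ] q [-1.18  0.78  0.1   2.07  1.11  0.63 -1.05] f [-5.2  3.5 -5.8] op 0.0177
[22.0, 13.0, 7.0, 0.106, -0.141, -0.014]
[29.0, 22.0, 11.0, 0.206, -0.278, -0.015]
[9.0, 51.0, 11.0, 0.206, -0.278, -0.015]
[-8.0, 74.0, 11.0, 0.206, -0.278, -0.015]
[-7.0, 15.0, -1.0, 0.206, -0.278, -0.015]
[[-1.16  0.77  0.16  2.15  1.42  0.52 -1.16  0.    0.18]
 [-1.08  0.76  0.11  2.22  1.78  0.52 -1.34  0.    0.17]
 [-1.05  0.84  0.06  2.23  1.89  0.57 -1.47  0.    0.  ]
 [-1.03  0.9   0.03  2.22  1.96  0.61 -1.55  0.    0.  ]
 [-1.12  0.79  0.05  2.26  1.8   0.58 -1.44  0.    0.  ]]
```

>>> carry_out(
  targets=[
    [16,10,3,0.1,-0.14,0,0],
    [24,22,6,0.2,-0.275,0,0],
    [24,22,6,0.2,-0.275,0,0],
  ],
)

```text
time: 12.98
position: [0.4676, 0.3236, 0.0861]
eef_rot: [0.689, 0.167, 0.272, -0.651]
wrist_force: [0.7, 0.2, -2.4]
opening: 0.0179
```

```bash
python3 - <<'E'
from go import *
to([(-.15,.64,(.467,.333,.05)),(-.15,.64,(.467,.333,.0215)),(-.15,.64,(.467,.333,.0215)-.06*fd(-.15,.64))])
c=cams.capture("top"); save(c,"t14",(190,110,350,270),4); c=cams.capture("wrist"); save(c,"w14")
E
```

```text
t 12.97 pos [0.4676 0.3236 0.0861] q [-1.13  0.76  0.2   2.23  1.81  0.45 -1.36] f [ 0.7  0.2 -2.4] op 0.0179
[-23.0, 28.0, 9.0, 0.009, -0.004, -0.007]
[-40.0, 51.0, 9.0, 0.009, -0.004, -0.007]
[-40.0, -9.0, 9.0, 0.009, -0.004, -0.007]
[[-1.1   0.84  0.13  2.23  1.92  0.52 -1.51  0.    0.01]
 [-1.07  0.9   0.09  2.22  1.99  0.57 -1.59  0.    0.  ]
 [-1.17  0.79  0.12  2.27  1.82  0.53 -1.47  0.    0.  ]]
```

View pics/t14.png

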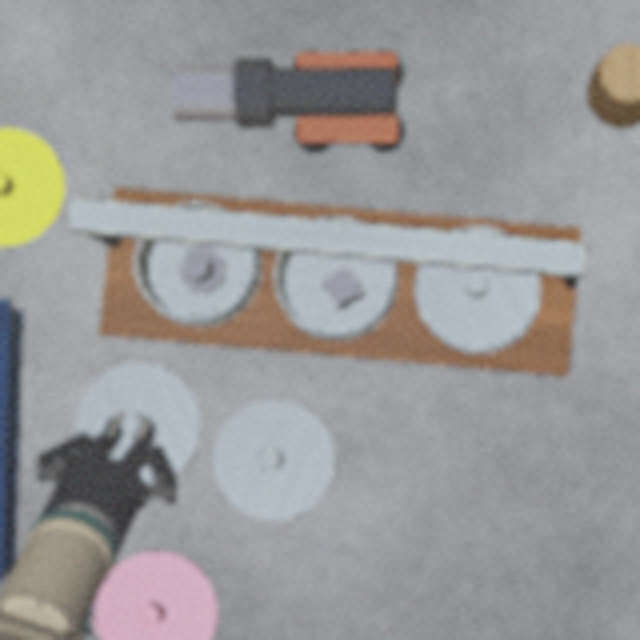

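>>> carry_out(
  targets=[
    [-12,14,9,0.009,-0.004,-0.007,0],
    [-23,28,9,0.009,-0.004,-0.007,0],
    [-32,40,9,0.009,-0.004,-0.007,0],
    [-38,48,9,0.009,-0.004,-0.007,0],
    [-38,48,9,0.009,-0.004,-0.007,0],
  ],
)

```text
time: 13.7
position: [0.4663, 0.3336, 0.0244]
eef_rot: [0.686, 0.17, 0.273, -0.653]
wrist_force: [-0.1, 0.2, -1.4]
opening: 0.0179
```

```bash
python3 - <<'E'
from go import *
to([(-.15,.64,(.467,.333,.0205))])
c=cams.capture("wrist"); save(c,"w15")
E
```

```text
t 13.7 pos [0.4663 0.3336 0.0244] q [-1.08  0.9   0.1   2.22  1.98  0.56 -1.58] f [-0.1  0.2 -1.4] op 0.0179
[-2.0, 4.0, -0.0, 0.001, -0.003, -0.001]
[[-1.07  0.91  0.09  2.22  2.    0.57 -1.6   0.    0.  ]]
```

View pics/w15.png

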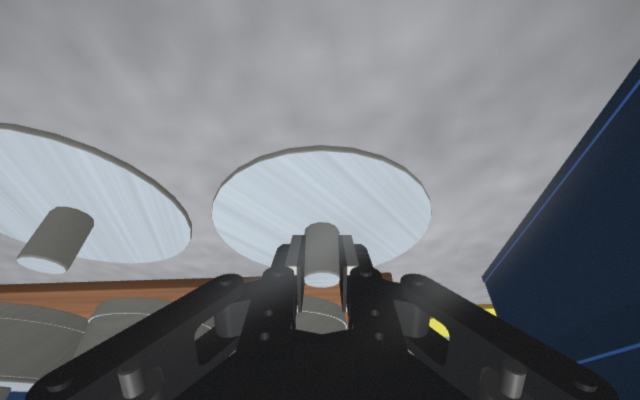

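>>> carry_out(
  targets=[
    [-2,3,0,0,0,0,0],
    [-2,3,0,0,0,0,45],
    [-2,3,0,0,0,0,45],
    [-2,-25,0,0,0,0,50],
    [-2,-60,0,0,0,0,50],
  ],
)

```text
time: 14.38
position: [0.4294, 0.3386, 0.0724]
eef_rot: [0.686, 0.17, 0.274, -0.652]
wrist_force: [0.2, 0.3, 0.3]
opening: 0.0497
```

```bash
python3 - <<'E'
from go import *
c=cams.capture("wrist"); save(c,"w16");c=cams.capture("top"); save(c,"t16",(220,150,300,210),8)
to([(-.15,.64,(.50,.315,.15)),(-.1,.64,(.53,.28,.2))])
E
```

```text
t 14.47 pos [0.4281 0.3409 0.0739] q [-1.2   0.79  0.15  2.27  1.81  0.51 -1.47] f [-0.3 -0.5  0.8] op 0.0499
[106.0, -16.0, -15.0, -0.004, -0.003, 0.0]
[164.0, -36.0, -44.0, 0.026, -0.043, 0.0]
[[-1.12  0.64  0.28  2.19  1.57  0.38 -1.01  0.    0.  ]
 [-1.04  0.53  0.32  2.19  1.51  0.32 -0.76  0.    0.05]]
```

View pics/w16.png

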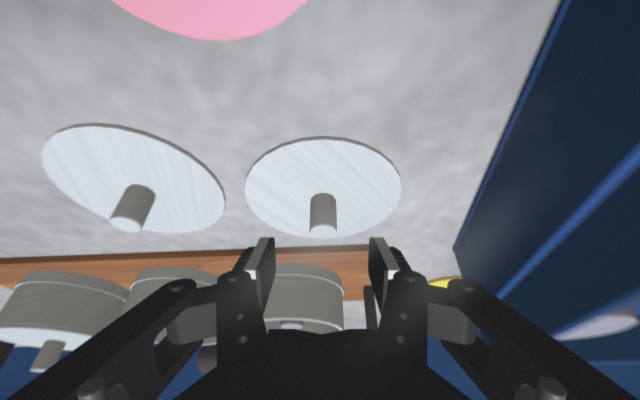

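View pics/t16.png

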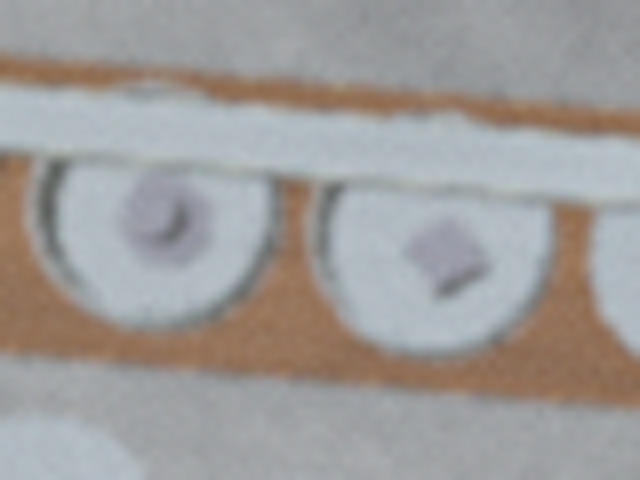

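>>> carry_out(
  targets=[
    [55,-20,-7,0,0,0,55],
    [106,-16,-15,0,0,0,55],
    [135,-26,-30,0.013,-0.02,0,55],
    [164,-36,-44,0.026,-0.043,0,55],
    [164,-36,-44,0.026,-0.043,0,55],
  ],
)

```text
time: 15.1
position: [0.5338, 0.276, 0.2006]
eef_rot: [0.683, 0.187, 0.259, -0.657]
wrist_force: [0.5, 0.2, -1.2]
opening: 0.0552
```

```bash
python3 - <<'E'
from go import *
t=cams.capture("top");T=T_of(t,None)
print(ray(t,T,(240.6,177.25),.022),ray(t,T,(239.75,176.25),.062))
s=bot.observe();c=cams.capture("wrist"); save(c,"w17");T=T_of(c,s)
print(s["time"],s["position"],[proj(c,T,(.62,.27,z)).round(1) for z in (.022,.062)])
E
```

```text
[0.62029723 0.27140535 0.022     ] [0.61954027 0.26816512 0.062     ]
15.15 [0.53219479 0.27787762 0.19903142] [array([323.2, 150.4]), array([323.3, 175.7])]
```

View pics/w17.png

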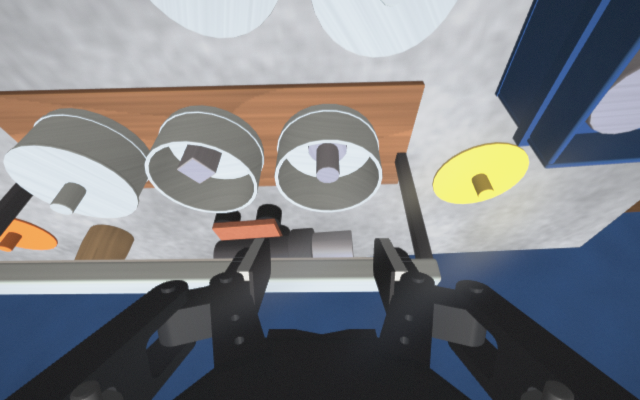

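```bash
python3 - <<'E'
from go import *
s=bot.observe();c=cams.capture("wrist");T=T_of(c,s)
print(ray(c,T,(327,174),.062))
f=fd(-.1,.64)
g=np.array([.6185,.2735,.041])+f*np.array([1,1,0])*.012
print(g)
to([(-.1,.64,g-.05*f),(-.1,.64,g),(-.1,.64,g+[-.015,0,.03]),(-.1,.64,g+[-.02,0,.065]),(-.1,.64,g+[-.08,-0.01,.09])])
E
```

```text
[0.61528734 0.27553622 0.062     ]
[0.62563054 0.27278456 0.041     ]
t 15.25 pos [0.5307 0.2795 0.1975] q [-1.06  0.54  0.35  2.19  1.5   0.31 -0.75] f [-0.2  0.8 -0.7] op 0.0553
[-17.0, 132.0, 3.0, 0.004, 0.001, -0.002]
[-17.0, 182.0, 3.0, 0.004, 0.001, -0.002]
[-11.0, 149.0, 2.0, 0.004, 0.001, -0.002]
[6.0, 118.0, 1.0, 0.004, 0.001, -0.002]
[-26.0, 63.0, -15.0, 0.004, 0.001, -0.002]
[[-0.77  0.79  0.09  2.12  2.06  0.45 -1.26  0.    0.  ]
 [-0.7   0.88  0.05  2.06  2.15  0.48 -1.31  0.    0.  ]
 [-0.74  0.81  0.08  2.09  2.09  0.45 -1.27  0.    0.  ]
 [-0.79  0.74  0.15  2.1   2.    0.38 -1.17  0.    0.  ]
 [-0.84  0.66  0.12  2.23  1.98  0.43 -1.22  0.    0.  ]]
```

>>> carry_out(
  targets=[
    [-7,45,1,0,0,0,42],
    [-14,90,2,0,0,0,42],
    [-17,125,3,0,0,0,42],
    [-17,125,3,0,0,0,42],
  ],
)

```text
time: 15.75
position: [0.5912, 0.2744, 0.0842]
eef_rot: [0.685, 0.187, 0.254, -0.657]
wrist_force: [-0.3, 0.0, 0.3]
opening: 0.0423
```

```bash
python3 - <<'E'
from go import *
s=bot.observe();c=cams.capture("wrist"); save(c,"w18");T=T_of(c,s)
print([proj(c,T,(.6185,.2735,z)).round(1) for z in (.022,.062)])
f=fd(-.1,.64)
g=np.array([.6185,.2735,.041])+f*np.array([1,1,0])*.012
to([(-.1,.64,g)])
E
```

```text
[array([324.8, 194.6]), array([324.8, 241. ])]
t 15.8 pos [0.5911 0.275  0.086 ] q [-0.83  0.78  0.17  2.12  2.08  0.39 -1.3 ] f [-0.6 -0.1  0.1] op 0.0422
[1.0, 57.0, 2.0, 0.006, 0.002, -0.003]
[[-0.74  0.88  0.11  2.06  2.19  0.44 -1.37  0.    0.01]]
```

View pics/w18.png

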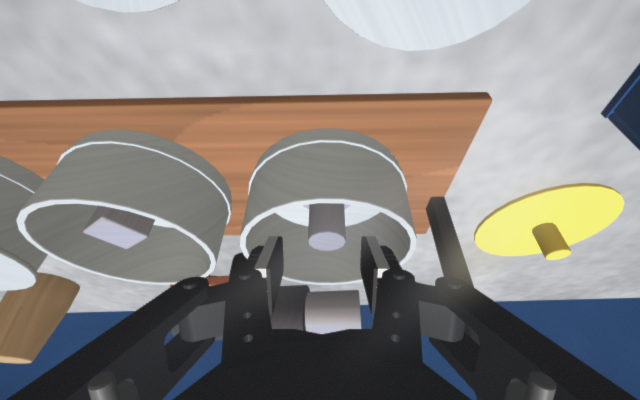

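>>> carry_out(
  targets=[
    [0,28,3,0,0,0,42],
    [1,56,3,0,0,0,42],
    [1,56,3,0,0,0,42],
  ],
)

```text
time: 16.18
position: [0.6263, 0.2746, 0.0437]
eef_rot: [0.683, 0.188, 0.256, -0.658]
wrist_force: [-0.6, 0.6, -1.3]
opening: 0.0418
```

```bash
python3 - <<'E'
from go import *
s=bot.observe();c=cams.capture("wrist"); save(c,"w19")
to([])if 0 else print(s["position"],s["wrist_force"],s["opening"])
E
```

```text
[0.62631102 0.2746345  0.04370827] [-0.62534085  0.60716264 -1.29716613] 0.04183480309676311
```

View pics/w19.png

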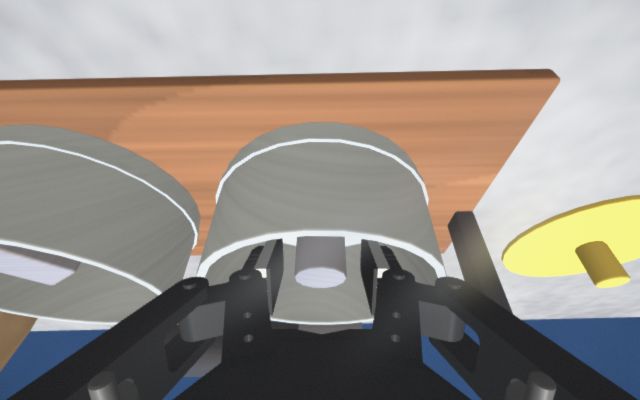

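>>> carry_out(
  targets=[
    [0,0,0,0,0,0,20],
    [0,0,0,0,0,0,5],
    [0,0,0,0,0,0,5],
  ],
  squeeze=90,
)

```text
time: 16.6
position: [0.626, 0.2755, 0.0454]
eef_rot: [0.682, 0.189, 0.256, -0.658]
wrist_force: [-5.0, -0.2, 7.4]
opening: 0.023
```

```bash
python3 - <<'E'
from go import *
g=bot.observe()["position"]
to([(-.1,.64,g+[-.005,0,.02]),(-.1,.64,g+[-.012,0,.045]),(-.1,.64,g+[-.02,0,.07]),(-.1,.64,g+[-.05,0,.08]),(-.1,.64,g+[-.09,0,.1])])
E
```

```text
t 16.6 pos [0.626  0.2755 0.0454] q [-0.75  0.87  0.12  2.05  2.17  0.42 -1.35] f [-5.  -0.2  7.4] op 0.023
[8.0, -19.0, -1.0, 0.002, 0.0, 0.0]
[17.0, -43.0, -1.0, 0.002, 0.0, 0.0]
[26.0, -68.0, -2.0, 0.002, 0.0, 0.0]
[8.0, -94.0, -5.0, 0.002, 0.0, 0.0]
[-12.0, -134.0, -9.0, 0.002, 0.0, 0.0]
[[-0.78  0.83  0.15  2.07  2.14  0.39 -1.32  0.    0.  ]
 [-0.82  0.79  0.2   2.08  2.08  0.35 -1.27  0.    0.  ]
 [-0.87  0.74  0.27  2.09  2.02  0.3  -1.21  0.    0.  ]
 [-0.91  0.7   0.26  2.15  2.    0.33 -1.23  0.    0.  ]
 [-0.99  0.64  0.28  2.22  1.94  0.34 -1.21  0.    0.  ]]
```

>>> carry_out(
  targets=[
    [8,-19,0,0,0,0,5],
    [17,-43,0,0,0,0,5],
    [26,-68,0,0,0,0,5],
    [26,-68,0,0,0,0,5],
  ],
)

```text
time: 17.1
position: [0.6066, 0.2783, 0.1158]
eef_rot: [0.682, 0.189, 0.256, -0.659]
wrist_force: [0.9, -0.3, -2.1]
opening: 0.0231
```

```bash
python3 - <<'E'
from go import *
g=bot.observe()["position"]
to([(-.1,.64,g+[-.04,0,.01]),(-.1,.64,g+[-.08,0,.04]),(-.1,.64,g+[-.08,-.05,.1]),(-.1,.64,(.50,.15,.23)),(-.11,.64,(.46,.05,.25)),(-.11,.64,(.46,-.1,.25)),(-.11,.64,(.48,-.2,.25)),(-.11,.64,(.5,-.295,.22))])
c=cams.capture("wrist"); save(c,"w20")
E
```

```text
t 17.1 pos [0.6066 0.2783 0.1158] q [-0.88  0.74  0.28  2.08  1.99  0.3  -1.19] f [ 0.9 -0.3 -2.1] op 0.0231
[-26.0, -32.0, -4.0, 0.001, -0.0, 0.001]
[-40.0, -80.0, -8.0, 0.001, -0.0, 0.001]
[0.0, -125.0, -58.0, 0.001, -0.0, 0.001]
[-6.0, -147.0, -138.0, 0.001, -0.0, 0.001]
[-18.0, -181.0, -242.0, -0.005, 0.008, 0.001]
[-6.0, -172.0, -391.0, -0.005, 0.008, 0.001]
[18.0, -154.0, -489.0, -0.005, 0.008, 0.001]
[23.0, -112.0, -581.0, -0.005, 0.008, 0.001]
[[-0.92  0.7   0.25  2.16  1.99  0.34 -1.23  0.    0.  ]
 [-1.03  0.62  0.31  2.23  1.87  0.33 -1.16  0.    0.  ]
 [-1.07  0.48  0.47  2.27  1.71  0.23 -0.88  0.    0.  ]
 [-0.87  0.36  0.35  2.41  2.    0.29 -1.05  0.    0.  ]
 [ 0.55  0.39 -1.21  2.47  1.62  0.73 -0.52  0.04  0.01]
 [ 1.14  0.41 -1.25  2.47  1.84  0.44 -0.22  0.04  0.  ]
 [ 1.31  0.48 -1.13  2.38  1.97  0.3  -0.06  0.    0.  ]
 [ 1.37  0.61 -1.01  2.24  1.9   0.23  0.23  0.    0.  ]]
```

View pics/w20.png

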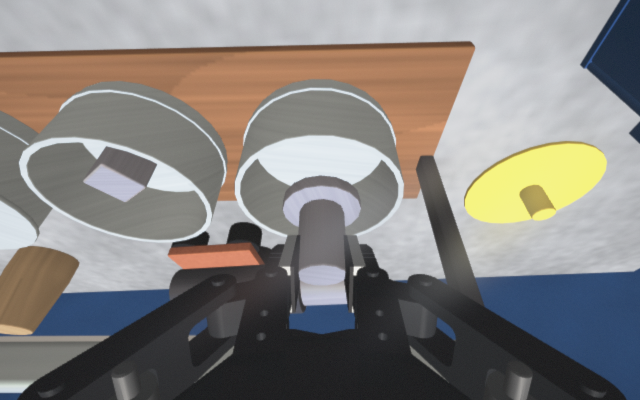

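```bash
python3 - <<'E'
from go import *
s=bot.observe(); q0=s["q"]
for yg in (-1.2,-.9,-.6,-.3,-.1):
  for tm in (.64,.4):
    path=[(-.1,.64,(.56,.278,.13)),(-.2,.64,(.53,.27,.2)),(-.3,tm,(.55,.2,.27)),(-.3+(yg+.3)*.3,tm,(.57,.08,.27)),(-.3+(yg+.3)*.6,tm,(.57,-.05,.27)),(yg,tm,(.55,-.17,.26)),(yg,.64,(.51,-.27,.25)),(yg,.64,(.502,-.296,.2)),(yg,.64,(.502,-.296,.163))]
    o=follow(q0,[(Rt(y,t)@F,np.array(x)) for y,t,x in path])
    m=np.minimum(o[:,:7]-lo,hi-o[:,:7]).min(1)
    print(yg,tm,"margin",m.round(2),"err",o[:,7].round(3)); print(o[-1,:7].round(2))
E
```

```text
-1.2 0.64 margin [0.11 0.15 0.26 0.28 0.29 0.35 0.15 0.   0.03] err [0.    0.001 0.    0.    0.    0.    0.    0.001 0.001]
[-0.14  0.63  0.46  2.22  1.66  0.26 -1.05]
-1.2 0.4 margin [0.11 0.15 0.41 0.41 0.41 0.45 0.14 0.   0.03] err [0.    0.001 0.    0.    0.    0.    0.    0.002 0.001]
[-0.14  0.63  0.46  2.22  1.66  0.26 -1.05]
-0.9 0.64 margin [0.11 0.15 0.26 0.21 0.14 0.11 0.   0.12 0.15] err [0.    0.001 0.    0.    0.    0.    0.001 0.001 0.   ]
[ 0.29  0.55 -0.02  2.32  2.18  0.46 -1.19]
-0.9 0.4 margin [0.11 0.15 0.41 0.37 0.33 0.31 0.   0.12 0.15] err [0.    0.001 0.    0.    0.    0.    0.003 0.001 0.   ]
[ 0.29  0.55 -0.03  2.32  2.18  0.46 -1.18]
-0.6 0.64 margin [0.11 0.15 0.26 0.14 0.   0.   0.   0.14 0.11] err [0.    0.001 0.    0.    0.    0.    0.    0.    0.   ]
[ 0.72  0.57 -0.42  2.36  2.45  0.51 -1.  ]
-0.6 0.4 margin [0.11 0.15 0.41 0.33 0.26 0.19 0.08 0.14 0.11] err [0.    0.001 0.    0.    0.    0.    0.002 0.    0.   ]
[ 0.83  0.6  -0.59  2.36  2.31  0.58 -0.85]
-0.3 0.64 margin [0.11 0.15 0.26 0.06 0.   0.   0.   0.16 0.14] err [0.    0.001 0.    0.    0.    0.    0.001 0.    0.   ]
[ 1.21  0.72 -0.94  2.33  2.3   0.52 -0.36]
-0.3 0.4 margin [0.11 0.15 0.41 0.29 0.2  0.14 0.09 0.17 0.14] err [0.    0.001 0.    0.    0.    0.    0.002 0.    0.   ]
[ 1.27  0.77 -1.05  2.33  2.2   0.59 -0.24]
-0.1 0.64 margin [0.11 0.15 0.26 0.   0.   0.   0.   0.11 0.08] err [0.    0.001 0.    0.    0.001 0.001 0.001 0.    0.   ]
[ 1.41  0.86 -1.17  2.28  2.04  0.5   0.19]
-0.1 0.4 margin [0.11 0.15 0.41 0.27 0.18 0.14 0.   0.11 0.08] err [0.    0.001 0.    0.    0.    0.    0.002 0.    0.   ]
[ 1.41  0.86 -1.17  2.28  2.04  0.5   0.2 ]
```

>>> carry_out(
  targets=[
    [-26,-32,-4,0,0,0,5],
    [-30,-55,-5,0,0,0,5],
    [-30,-55,-5,0,0,0,5],
  ],
)

```text
time: 17.52
position: [0.5487, 0.2783, 0.1396]
eef_rot: [0.683, 0.188, 0.255, -0.658]
wrist_force: [-0.5, 0.0, -2.6]
opening: 0.0231
```

```bash
cat > tp.py <<'E'
from go import *
yg,tm=-.45,.4
to([(-.2,.64,(.53,.27,.2)),(-.3,tm,(.55,.2,.27)),(-.34,tm,(.57,.08,.27)),(-.4,tm,(.57,-.05,.27)),(yg,tm,(.55,-.17,.26)),(yg,.64,(.51,-.27,.25)),(yg,.64,(.502,-.296,.2)),(yg,.64,(.502,-.296,.163))][__import__('sys').argv[1:] and int(__import__('sys').argv[1]) or 0:])
E
python3 tp.py
```

```text
t 17.52 pos [0.5487 0.2783 0.1396] q [-0.98  0.66  0.28  2.19  1.92  0.33 -1.18] f [-0.5  0.  -2.6] op 0.0231
[22.0, -59.0, -10.0, -0.056, 0.082, -0.002]
[85.0, -99.0, -78.0, -0.096, 0.175, 0.238]
[110.0, -80.0, -196.0, -0.116, 0.21, 0.238]
[120.0, -72.0, -325.0, -0.146, 0.262, 0.237]
[108.0, -68.0, -446.0, -0.171, 0.306, 0.236]
[78.0, -77.0, -550.0, -0.206, 0.282, -0.001]
[44.0, -40.0, -576.0, -0.206, 0.282, -0.001]
[22.0, -10.0, -576.0, -0.206, 0.282, -0.001]
[[-1.05  0.54  0.32  2.17  1.34  0.38 -0.69  0.    0.1 ]
 [-0.51  0.38 -0.09  1.95  0.6   0.64  0.22  0.    0.26]
 [-0.28  0.35 -0.08  2.01  0.56  0.54  0.43  0.    0.04]
 [-0.    0.33 -0.09  2.05  0.49  0.46  0.68  0.    0.06]
 [ 0.3   0.34 -0.14  2.06  0.42  0.39  0.93  0.    0.05]
 [ 0.97  0.41 -0.72  2.29  1.94  0.32 -0.35  0.    0.24]
 [ 1.08  0.57 -0.82  2.32  2.18  0.47 -0.5   0.    0.  ]
 [ 1.08  0.68 -0.85  2.35  2.28  0.6  -0.56  0.    0.  ]]
```

>>> carry_out(
  targets=[
    [11,-35,-5,-0.03,0.04,0,5],
    [22,-59,-10,-0.056,0.082,0,5],
    [50,-80,-42,-0.076,0.13,0.1,5],
    [85,-99,-78,-0.096,0.175,0.2,5],
    [95,-90,-130,-0.1,0.19,0.238,5],
  ],
)

```text
time: 18.15
position: [0.5593, 0.1902, 0.2457]
eef_rot: [0.708, 0.053, 0.263, -0.653]
wrist_force: [2.0, -1.2, -2.5]
opening: 0.0229
```

```bash
python3 tp.py 2
```

```text
t 18.15 pos [0.5593 0.1902 0.2457] q [-0.65  0.42  0.09  2.01  0.68  0.52  0.12] f [ 2.  -1.2 -2.5] op 0.0229
[50.0, -2.0, -102.0, -0.005, 0.032, 0.058]
[84.0, 17.0, -226.0, -0.03, 0.087, 0.059]
[95.0, 35.0, -346.0, -0.051, 0.132, 0.059]
[83.0, 41.0, -453.0, -0.066, 0.125, -0.181]
[61.0, 86.0, -480.0, -0.066, 0.125, -0.181]
[45.0, 119.0, -480.0, -0.066, 0.125, -0.181]
[[-0.33  0.34 -0.01  2.01  0.52  0.52  0.47  0.    0.07]
 [-0.05  0.32 -0.03  2.05  0.45  0.45  0.72  0.    0.06]
 [ 0.25  0.34 -0.09  2.07  0.37  0.38  0.98  0.    0.05]
 [ 0.97  0.41 -0.72  2.29  1.94  0.32 -0.35  0.    0.24]
 [ 1.08  0.57 -0.82  2.32  2.18  0.47 -0.5   0.    0.  ]
 [ 1.08  0.68 -0.85  2.35  2.28  0.6  -0.56  0.    0.  ]]
```

>>> carry_out(
  targets=[
    [30,-2,-51,0,0.015,0.03,5],
    [50,-2,-102,-0.005,0.032,0.058,5],
    [64,5,-155,-0.015,0.055,0.058,5],
    [75,12,-195,-0.025,0.075,0.058,5],
    [84,17,-226,-0.03,0.087,0.058,5],
  ],
)

```text
time: 18.77
position: [0.5678, -0.0549, 0.2687]
eef_rot: [0.708, -0.002, 0.278, -0.65]
wrist_force: [0.2, -0.5, -2.0]
opening: 0.0228
```

```bash
python3 tp.py 4; python3 - <<'E'
from go import *
s=bot.observe();q0=s["q"]
for tm in (.4,.5,.64):
 for yg in (-.2,-.45,-.7):
  path=[(yg,tm,(.56,-.17,.26)),(yg,.64,(.54,-.25,.25)),(yg,.64,(.505,-.296,.23)),(yg,.64,(.502,-.296,.163))]
  o=follow(q0,[(Rt(y,t)@F,np.array(x)) for y,t,x in path]); print(tm,yg);print(o.round(2))
E
```

```text
t 18.77 pos [ 0.5678 -0.0549  0.2687] q [-0.05  0.32 -0.02  2.05  0.45  0.44  0.72] f [ 0.2 -0.5 -2. ] op 0.0228
[23.0, 20.0, -113.0, -0.015, 0.041, 0.001]
[22.0, 30.0, -220.0, -0.02, 0.039, -0.239]
[5.0, 77.0, -247.0, -0.02, 0.039, -0.239]
[-9.0, 111.0, -247.0, -0.02, 0.039, -0.239]
[[ 0.25  0.34 -0.09  2.07  0.37  0.38  0.98  0.    0.04]
 [ 0.97  0.41 -0.72  2.29  1.94  0.32 -0.35  0.    0.24]
 [ 1.08  0.57 -0.82  2.32  2.18  0.47 -0.5   0.    0.  ]
 [ 1.08  0.68 -0.85  2.35  2.28  0.6  -0.56  0.    0.  ]]
0.4 -0.2
[[ 0.5   0.36 -0.32  2.04  0.29  0.37  1.34  0.    0.21]
 [ 1.19  0.53 -0.99  2.22  1.75  0.31  0.13  0.    0.24]
 [ 1.33  0.58 -1.01  2.25  1.89  0.29  0.12  0.    0.  ]
 [ 1.34  0.81 -1.11  2.31  2.15  0.54 -0.05  0.    0.  ]]
0.4 -0.45
[[ 0.25  0.35 -0.09  2.04  0.37  0.39  0.98  0.    0.04]
 [ 0.83  0.41 -0.63  2.24  1.86  0.33 -0.34  0.    0.24]
 [ 1.03  0.47 -0.72  2.29  2.1   0.34 -0.44  0.    0.  ]
 [ 1.06  0.67 -0.82  2.35  2.3   0.58 -0.59  0.    0.  ]]
0.4 -0.7
[[ 0.05  0.37  0.09  2.02  0.42  0.45  0.65  0.    0.29]
 [ 0.23  0.37 -0.01  2.23  1.7   0.28 -0.53
[... 861 characters left out ...]
  0.4  -0.74  2.25  1.84  0.26 -0.18  0.    0.32]
 [ 1.1   0.48 -0.86  2.22  1.85  0.23  0.01  0.    0.  ]
 [ 1.28  0.55 -0.93  2.25  1.98  0.23  0.02  0.    0.  ]
 [ 1.31  0.78 -1.04  2.31  2.21  0.49 -0.12  0.    0.  ]]
0.64 -0.45
[[ 0.32  0.33 -0.23  2.26  1.77  0.28 -0.45  0.    0.24]
 [ 0.64  0.37 -0.37  2.25  2.05  0.23 -0.54  0.    0.  ]
 [ 0.9   0.43 -0.54  2.29  2.29  0.27 -0.64  0.    0.  ]
 [ 0.96  0.62 -0.66  2.36  2.44  0.51 -0.76  0.    0.  ]]
0.64 -0.7
[[-0.28  0.37  0.4   2.22  1.37  0.23 -0.38  0.    0.38]
 [ 0.13  0.37  0.13  2.24  1.78  0.23 -0.61  0.    0.  ]
 [ 0.43  0.39 -0.09  2.29  2.15  0.28 -0.86  0.    0.  ]
 [ 0.57  0.55 -0.29  2.36  2.38  0.51 -1.09  0.    0.  ]]
```

>>> carry_out(
  targets=[
    [18,10,-57,-0.008,0.02,0,5],
    [29,15,-115,-0.015,0.04,0,5],
    [29,18,-130,-0.016,0.04,-0.05,5],
    [29,18,-145,-0.017,0.04,-0.1,5],
    [29,20,-160,-0.018,0.04,-0.15,5],
  ],
)

```text
time: 19.4
position: [0.5363, -0.2093, 0.2603]
eef_rot: [0.709, 0.025, 0.33, -0.623]
wrist_force: [-0.4, -0.5, -2.1]
opening: 0.0228
```

```bash
python3 - <<'E'
from go import *
yg=-.45
to([(yg,.64,(.54,-.25,.25)),(yg,.64,(.505,-.296,.23)),(yg,.64,(.502,-.296,.163))])
s=bot.observe();c=cams.capture("wrist"); save(c,"w21")
E
```

```text
t 19.4 pos [ 0.5363 -0.2093  0.2603] q [ 0.47  0.32 -0.26  2.18  0.96  0.24  0.47] f [-0.4 -0.5 -2.1] op 0.0228
[13.0, 20.0, -35.0, 0.006, 0.001, -0.118]
[-7.0, 32.0, -92.0, 0.006, 0.001, -0.118]
[-43.0, 88.0, -92.0, 0.006, 0.001, -0.118]
[[ 0.8   0.41 -0.6   2.25  1.88  0.32 -0.36  0.    0.12]
 [ 1.02  0.46 -0.7   2.29  2.12  0.33 -0.46  0.    0.  ]
 [ 1.05  0.66 -0.8   2.35  2.32  0.58 -0.61  0.    0.  ]]
```

View pics/w21.png

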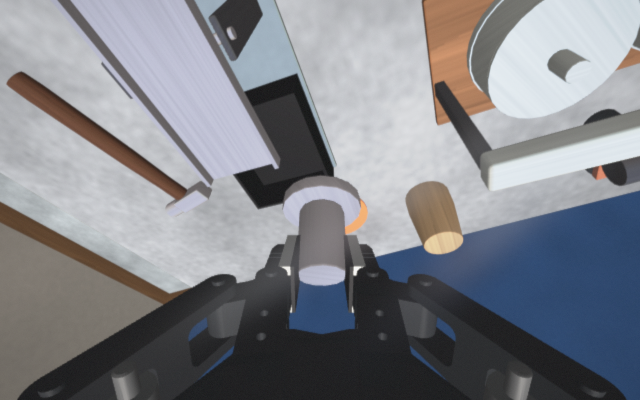

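```bash
python3 - <<'E'
from go import *
s=bot.observe();c=cams.capture("wrist"); save(c,"w21c",(40,0,300,210),3);T=T_of(c,s)
for p in [(278,165),(213,185)]: print(ray(c,T,p,.141),ray(c,T,p,.131))
E
```

```text
[ 0.54894901 -0.26289152  0.141     ] [ 0.55523197 -0.26820404  0.131     ]
[ 0.54233882 -0.33449541  0.141     ] [ 0.54830328 -0.34325812  0.131     ]
```

View pics/w21c.png

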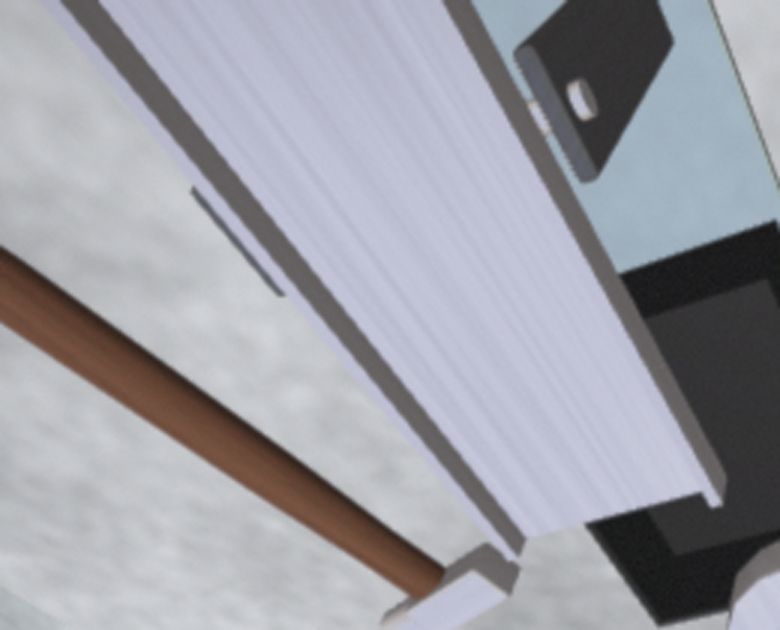

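>>> carry_out(
  targets=[
    [7,7,-12,0.002,0,-0.04,5],
    [13,15,-25,0.004,0,-0.08,5],
    [13,20,-35,0.006,0,-0.118,5],
    [13,20,-35,0.006,0,-0.118,5],
    [13,20,-35,0.006,0,-0.118,5],
  ],
)

```text
time: 20.12
position: [0.5417, -0.2486, 0.2501]
eef_rot: [0.703, 0.068, 0.366, -0.606]
wrist_force: [0.1, 0.9, -1.7]
opening: 0.0229
```

```bash
python3 - <<'E'
from go import *
yg=-.45
to([(yg,.64,(.505,-.296,.23)),(yg,.64,(.502,-.296,.163))])
s=bot.observe();c=cams.capture("wrist"); save(c,"w22")
E
```

```text
t 20.12 pos [ 0.5417 -0.2486  0.2501] q [ 0.75  0.39 -0.53  2.25  1.93  0.29 -0.41] f [ 0.1  0.9 -1.7] op 0.0229
[-22.0, 9.0, -59.0, -0.003, 0.001, 0.0]
[-64.0, 61.0, -60.0, -0.003, 0.001, 0.0]
[[ 0.98  0.45 -0.65  2.29  2.17  0.31 -0.51  0.    0.  ]
 [ 1.03  0.65 -0.76  2.36  2.35  0.55 -0.65  0.    0.  ]]
```

View pics/w22.png

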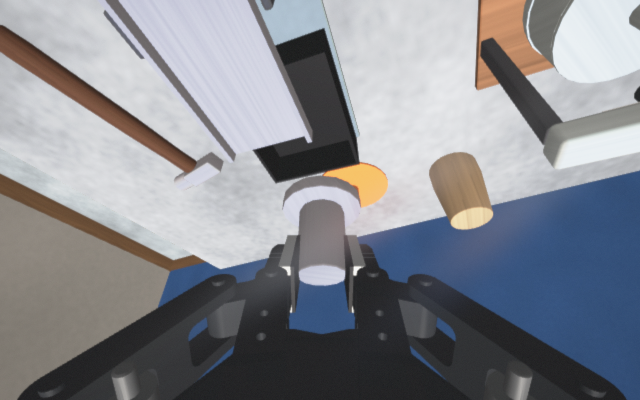

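```bash
python3 - <<'E'
from go import *
yg=-.45
to([(yg,.64,(.507,-.2975,.22)),(yg,.64,(.507,-.2975,.18)),(yg,.64,(.507,-.2975,.1635))])
E
```

```text
t 20.18 pos [ 0.5422 -0.2482  0.2506] q [ 0.75  0.39 -0.53  2.25  1.93  0.29 -0.41] f [-0.3 -0.4 -2.4] op 0.0231
[-27.0, 18.0, -60.0, -0.004, 0.001, 0.001]
[-51.0, 50.0, -60.0, -0.004, 0.001, 0.001]
[-60.0, 63.0, -60.0, -0.004, 0.001, 0.001]
[[ 0.99  0.48 -0.67  2.29  2.2   0.34 -0.54  0.    0.  ]
 [ 1.02  0.6  -0.74  2.33  2.31  0.49 -0.62  0.    0.  ]
 [ 1.02  0.65 -0.75  2.34  2.35  0.54 -0.64  0.    0.  ]]
```

>>> carry_out(
  targets=[
    [-14,9,-30,0,0,0,5],
    [-27,18,-60,0,0,0,5],
    [-40,35,-60,0,0,0,5],
    [-50,48,-60,0,0,0,5],
    [-50,48,-60,0,0,0,5],
  ],
)

```text
time: 20.8
position: [0.506, -0.2966, 0.1813]
eef_rot: [0.703, 0.068, 0.366, -0.606]
wrist_force: [0.2, -0.2, -2.1]
opening: 0.0227
```

```bash
python3 - <<'E'
from go import *
yg=-.45
c=cams.capture("wrist"); save(c,"w23");c=cams.capture("top"); save(c,"t23",(340,140,460,260),5);c=cams.capture("scene"); save(c,"s23",(180,160,320,290),4.5)
to([(yg,.64,(.507,-.2975,.165))])
E
```

```text
t 20.95 pos [ 0.5071 -0.2969  0.1835] q [ 1.01  0.58 -0.72  2.33  2.33  0.47 -0.64] f [ 0.3  0.3 -2.9] op 0.0227
[-11.0, 15.0, -1.0, -0.004, 0.003, 0.004]
[[ 1.01  0.64 -0.73  2.34  2.36  0.53 -0.66  0.    0.01]]
```

View pics/w23.png

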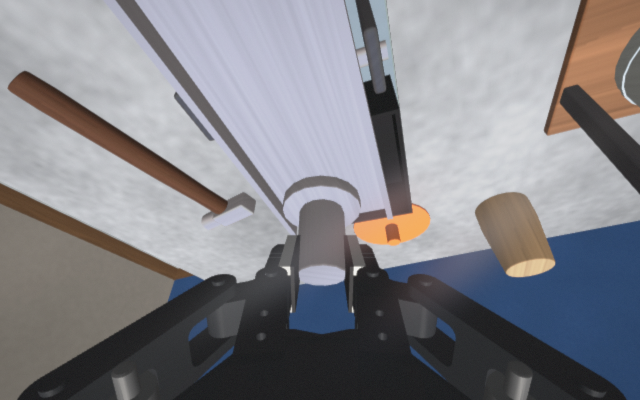

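View pics/t23.png

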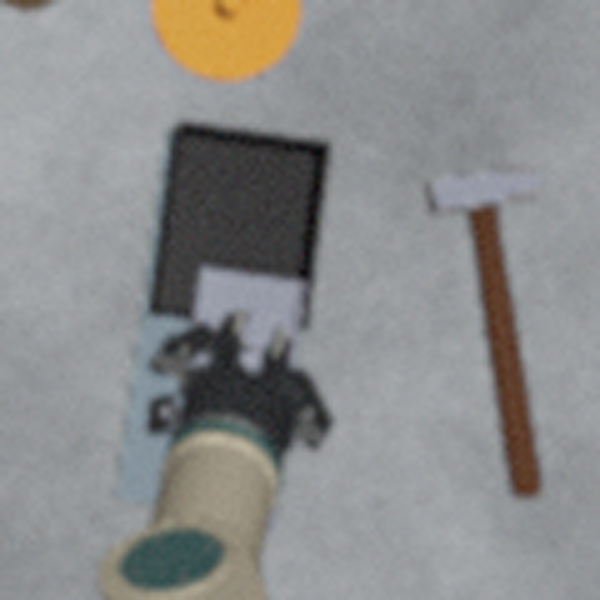

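View pics/s23.png

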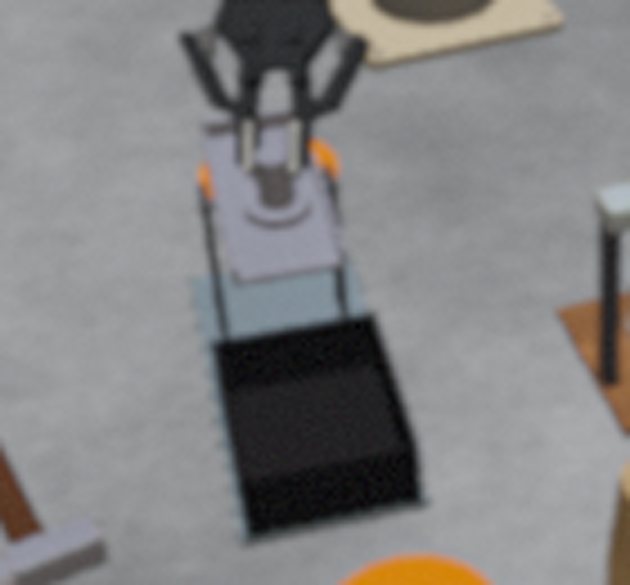

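```bash
python3 - <<'E'
from go import *
c=cams.capture("scene");T=T_of(c,None)
g=lambda x,y:(180+x/4.5,160+y/4.5)
print("foot front edge",ray(c,T,g(282,228),.152), "L/R",ray(c,T,g(243,208),.158),ray(c,T,g(315,200),.158))
for p in [(232,282),(345,265)]: print("far corner floor",ray(c,T,g(*p),.131))
t=cams.capture("top");T=T_of(t,None)
h=lambda x,y:(340+x/5,140+y/5)
for p in [(203,268),(309,280)]: print("far corner top",ray(t,T,h(*p),.141))
s=bot.observe();w=cams.capture("wrist");T=T_of(w,s)
for p in [(298,228),(389,212)]: print(ray(w,T,p,.141))
E
```

```text
foot front edge [ 0.5253914  -0.29824637  0.152     ] L/R [ 0.49959216 -0.31796031  0.158     ] [ 0.51064623 -0.26956184  0.158     ]
far corner floor [ 0.54339287 -0.34056629  0.131     ]
far corner floor [ 0.55657841 -0.26468645  0.131     ]
far corner top [ 0.55135369 -0.26615279  0.141     ]
far corner top [ 0.543255   -0.34474617  0.141     ]
[ 0.53952859 -0.33224532  0.141     ]
[ 0.54866874 -0.26430655  0.141     ]
```

>>> carry_out(
  targets=[
    [-6,8,-2,0,0,0,5],
    [-11,15,-3,0,0,0,5],
    [-11,15,-3,0,0,0,5],
  ],
)

```text
time: 21.48
position: [0.5048, -0.2994, 0.1629]
eef_rot: [0.703, 0.069, 0.366, -0.606]
wrist_force: [0.0, -0.3, -2.7]
opening: 0.0229
```

```bash
python3 - <<'E'
from go import *
c=cams.capture("wrist"); save(c,"w24");c=cams.capture("scene"); save(c,"s24",(180,160,320,290),4.5)
to([(-.45,.64,(.507,-.299,.1625))])
E
```

```text
t 21.57 pos [ 0.5053 -0.2993  0.1637] q [ 1.02  0.64 -0.74  2.35  2.38  0.53 -0.67] f [ 0.9 -0.2 -2.4] op 0.0229
[0.0, 2.0, 1.0, -0.005, 0.002, 0.002]
[[ 1.01  0.64 -0.73  2.34  2.37  0.54 -0.66  0.    0.01]]
```

View pics/w24.png

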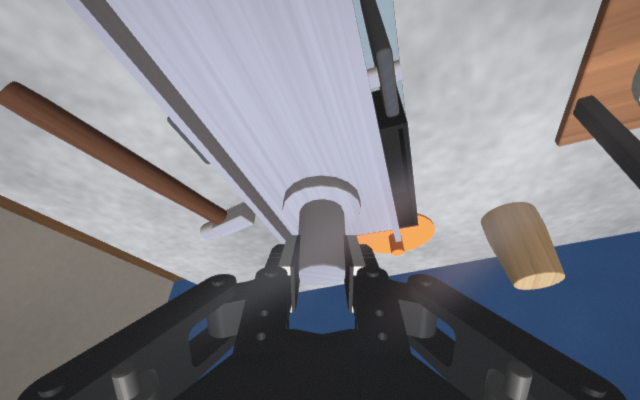

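View pics/s24.png

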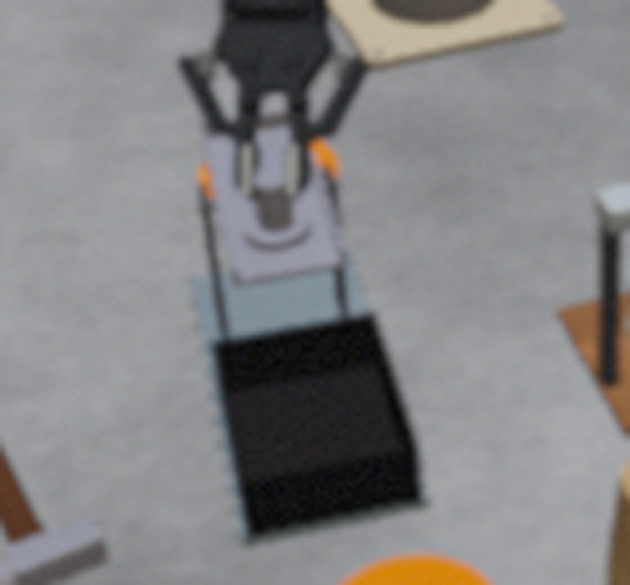

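>>> carry_out(
  targets=[
    [-1,1,0,0,0,0,5],
    [-1,1,0,0,0,0,60],
    [-1,1,0,0,0,0,70],
    [-1,1,0,0,0,0,70],
  ],
)

```text
time: 22.08
position: [0.5055, -0.2995, 0.1632]
eef_rot: [0.703, 0.07, 0.367, -0.605]
wrist_force: [-0.6, 1.3, 0.5]
opening: 0.07
```

```bash
python3 - <<'E'
from go import *
c=cams.capture("wrist"); save(c,"w25");c=cams.capture("scene"); save(c,"s25",(180,160,320,290),4.5)
to([])if 0 else print(bot.observe()["time"],bot.observe()["position"],bot.observe()["opening"],bot.observe()["wrist_force"])
E
```

```text
22.175 [ 0.5053537  -0.29944351  0.16305645] 0.07046862174003764 [ 0.99486211 -0.447798    0.76067435]
```

View pics/w25.png

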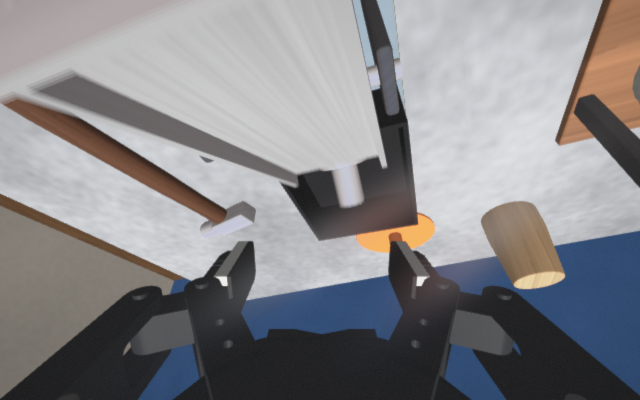

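View pics/s25.png

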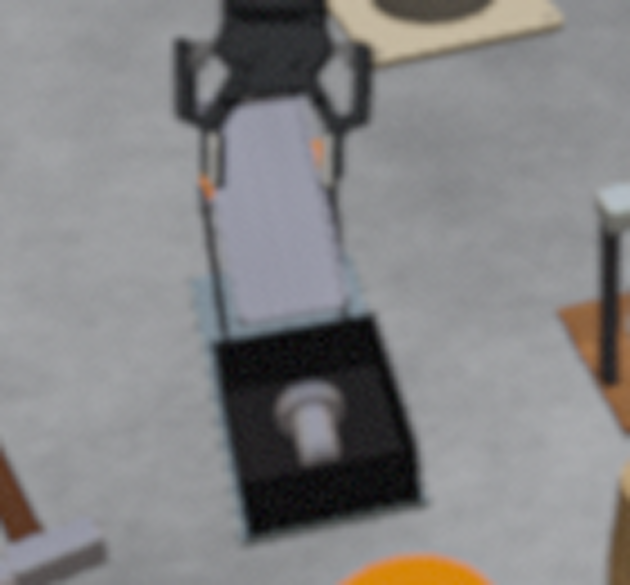

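>>> carry_out(
  targets=[
    [15,-22,0,0,0,0,70],
    [36,-48,0,0,0,0,70],
    [60,-80,0,0,0,0,70],
    [60,-80,0,0,0,0,70],
    [60,-80,0,0,0,0,70],
  ],
)

```text
time: 22.8
position: [0.5054, -0.2998, 0.2639]
eef_rot: [0.703, 0.07, 0.367, -0.605]
wrist_force: [-0.3, 0.4, 0.2]
opening: 0.0697
```

```bash
python3 - <<'E'
from go import *
s=bot.observe();print(s["time"],s["position"],s["wrist_force"],s["joint_vel"].round(3))
c=cams.capture("scene"); save(c,"s26",(180,120,480,310),2.6);c=cams.capture("top"); save(c,"t26",(180,100,470,290),2.7)
E
```

```text
22.8 [ 0.50539191 -0.29981269  0.26387783] [-0.34010028  0.37762425  0.18599857] [-0.01   0.028  0.018  0.02   0.038  0.004 -0.033]
```

View pics/s26.png

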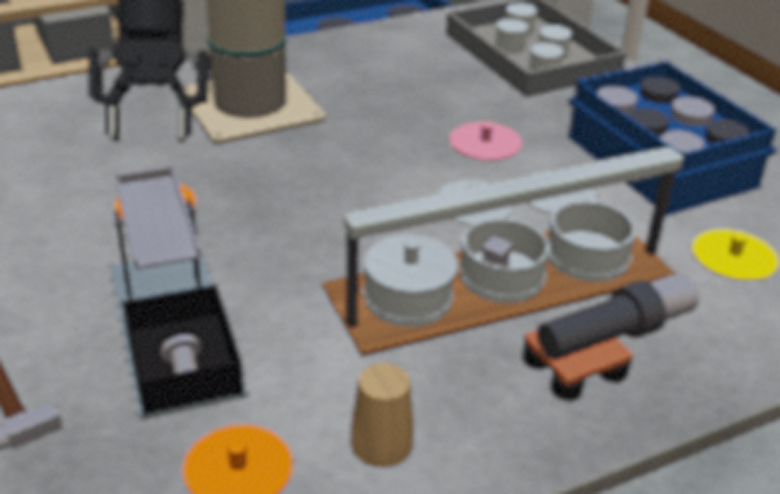

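View pics/t26.png

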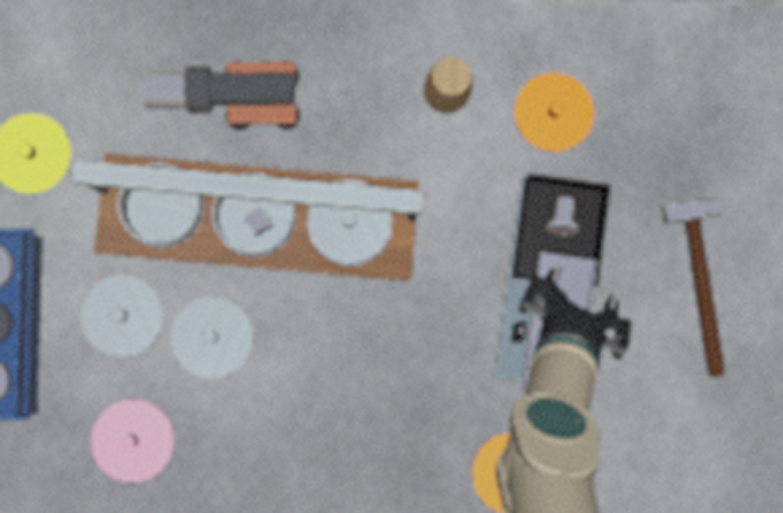

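>>> carry_out(
  targets=[
    [0,0,0,0,0,0,70],
    [0,0,0,0,0,0,70],
    [0,0,0,0,0,0,70],
    [0,0,0,0,0,0,70],
    [0,0,0,0,0,0,70],
  ],
)

```text
time: 23.52
position: [0.5051, -0.2996, 0.2628]
eef_rot: [0.703, 0.07, 0.366, -0.606]
wrist_force: [0.0, -0.2, 0.2]
opening: 0.07
```

```bash
python3 - <<'E'
from go import *
a=cv2_=__import__('cv2'); im=a.imread("pics/s26.png").astype(int)
c=cams.capture("scene"); save(c,"s27",(180,120,480,310),2.6); j=a.imread("pics/s27.png").astype(int)
d=np.abs(im-j).sum(2)[270:430,90:260]; print(d.max(),d.mean())
print(bot.observe()["wrist_force"],bot.observe()["time"]); print(bot.hand_in())
E
```

```text
47 4.191948529411765
[-0.30861676 -0.40716513 -0.62297411] 23.575
the job is handed in; nothing more can be done
None
```

View pics/s27.png

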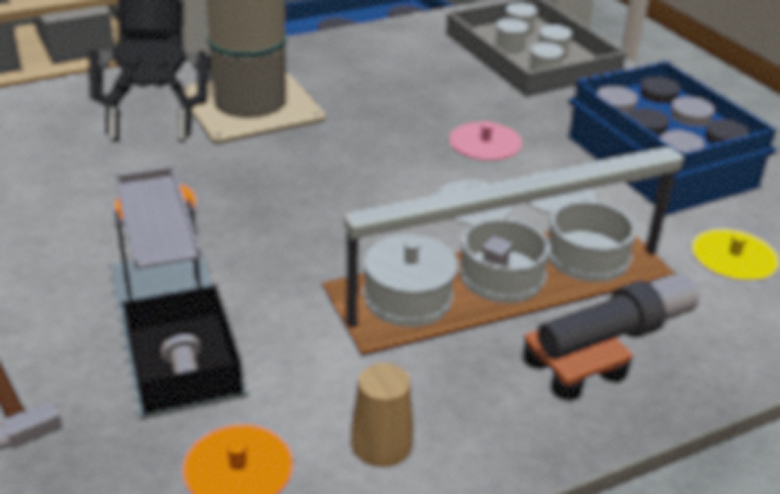

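The plug is lying in the catch box and the job is handed in at about 23.6 s; `hand_in` gave no verdict.

- **Lids:** I lifted lid 1 first and found the square block. Lid 2 came next, and the plug was under it. Both lids lie flat on the bench, knob up. Lid 0 was never touched.
- **Plug:** I took it out leaning under the light bar and set it about 60 mm beyond the pivot, near the tray's centre line. When released it tipped the tray and slid into the box.

The last pictures show the plug lying in the box, the tray back level and the block still in its tub. The hammer, former, mandrel and the coloured look-alikes appear where they were. Two pictures 0.7 s apart showed no change at the box beyond image noise. The gripper is clear at a height of 0.26 m with no load on it.

- **Not seen directly:** no picture caught the plug riding on the tipped tray. By the first picture after release it was already in the box and the tray was still down.
- **Thin margin:** I paused with the plug about 86 mm up, just over the 85 mm mark. It was then carried well above that height for seconds.
- **Disagreement:** the top and wrist cameras differed by up to about 8 mm on the lid and plug positions. I used the close wrist views for the grasps, and all of them held.

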